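# Hang the basket up, then check the hotplate with the contact thermometer

## Task

The wire basket stands over the orange spot on the hotplate: hang it by the peak of its handle on the hook of the stand and let it go. Then take the yellow contact thermometer out of its block and hold its sprung tip on the middle of the orange spot, upright, with the display turned to the hotplate's front (the side with the knob), pressing gently so that the tip is pushed about half way in; finish while still holding it there. Leave the other things on the worktop where they are.

Things in the scene. Friction and masses are not known exactly. Their poses are not given: they have to be found in the camera images.
- hotplate: white portable hotplate, fixed, 200 (x) x 220 (y) x 50 mm, with a round dark steel plate of diameter 184 mm whose flat top is 50 mm above the worktop. Origin: centre of its underside. z up; its front, with the black knob (standing out 14 mm), faces its -x; its yaw is within 0.3 rad of the robot's frame
- plate_back (a point): middle of the hotplate's back edge (the side away from the knob), at (100, 0, 42) mm in the hotplate's frame
- spot: flat orange spot, diameter 20 mm, with a white centre of 8 mm, on the steel plate's top, at the start wholly or partly hidden beneath the basket. Origin: its centre, at the plate's surface (50 mm above the worktop); axes parallel to the hotplate's
- basket: round wire basket, loose, about 180 g, rim diameter 136, 58 mm high. Origin: centre of its underside, z up (at the start 50 mm above the worktop, on the hotplate). Fixed handle, 138 wide, in its y-z plane: bar along y, axis at z = 145, rising between y = -18 and 18 to a peak (z = 157). Black sleeves 11 mm thick at |y| = 22 to 56: pinch one across x, leaving the peak free for the hook
- bail_peak (a point): middle of the wire (8 mm thick) at the peak of the basket's handle, 157 mm above the basket's underside; axes as the basket's
- hook_stand: fixed; wooden base 190 (x) x 120 (y) x 12 mm, steel post at x = 75, 239 high; from it an 8 mm wire hook reaches towards -x at y = 0, 234 high at most, dips into a trough (x = -38 to -52, wire top z = 219), then rises to a black ball end at x = -70, top at z = 242. Origin: centre of the underside. A handle goes over the ball end from the -x side, its y along the stand's y, down into the trough
- hook_seat (a point): top of the wire in the middle of the hook's trough, at (-45, 0, 219) mm in the stand's frame; the peak of the handle hangs over it. Axes as the stand's: the hook is open towards -x
- holder: fixed wooden block, 75 x 75 x 70 mm, with an upright hole of 20 mm in the middle of its top in which the thermometer stands. Origin: centre of its underside
- probe: loose contact thermometer, about 120 g, 142 mm long, upright in the block (origin 14 mm above the worktop). Origin: centre of the sprung tip's face when out; z up along the handle. Copper tip, diameter 14; steel sleeve of 10, z = 16 to 56; black collar of 34, z = 56 to 62, resting on the block; yellow handle 22 (x) x 24 (y), z = 62 to 142: pinch across y. Display and red button on its -x face
- tip_face (a point): centre of the face of the thermometer's sprung tip (moves with the tip)
- display (a point): middle of the thermometer's display, 12 mm to its -x side, at z = 125 mm; axes as the thermometer's
- plunger (a joint): how far the sprung tip is pushed into the thermometer: 0 out, 0.014 m fully in; about 0.6 N starts it and each further mm takes 0.3 N (2.7 N half way)
- bottle_1: tall green oil bottle, 61x61x268 mm, loose bystander; origin: centre of its underside
- mill_1: brown wooden pepper mill, 58x58x170 mm, loose bystander; origin: centre of its underside
- spice_jar_1: spice jar with dark cap, 41x41x105 mm, loose bystander; origin: centre of its underside
- spice_jar_2: second spice jar with dark cap, 41x41x105 mm, loose bystander; origin: centre of its underside
- jar_1: glass jar with grey lid, 64x64x94 mm, loose bystander; origin: centre of its underside
- jug_1: cream jug, 115x170x170 mm, loose bystander; origin: centre of its underside
- canister_1: cream canister with wooden lid, 112x112x150 mm, loose bystander; origin: centre of its underside
There are look-alikes about, which are no part of the job. Leave any green look-alike of the basket alone.

How it is judged:
By the outcome, as a careful person would: the job done as asked, in the order asked, and still so for the second after the job is handed in, while the arm keeps its last pose, push and grip.
It also fails if it takes over 64 s, if anything falls off the work surface, if the arm or the gripper's body presses on something with over 40 N, if the wrist force passes 120 N, or if a joint passes its speed limit or range.

## Robot

A 6-joint arm with a two-finger parallel gripper is mounted at the origin on the work surface; the furniture and walls round the work are solid. World frame = base frame: x ahead of the robot, y to its left, z up, the work surface at z = 0. Lengths are in m, angles in rad, forces in N, time in s.
With the tool pointing down it reaches from about 0.35 to 1 m from the base axis. Payload 7.1 kg.
Tool frame: the origin (TCP) lies at the very end of the fingers, on their centre line; the grasp point (between the pads) lies 19 mm behind it (ctrl.tcp_to_grasp is the distance from the TCP to the grasp point, in m); z points along the fingers, y is the line along which they close (so a half turn about z gives the same grasp; the last joint's range is limited). The gripper opens to 85 mm and grips with 20 to 120 N. Pads are 22 mm wide; open, the fingers measure 114 mm over their backs; the gripper's body (76 mm by 85 mm) begins 54 mm behind the grasp point. The pads swing forward as they close: fully open they stand 13 mm farther back than shut.
Start: joints at [-1.127, 0.423, 1.63, -0, 1.089, -0.019], TCP at [0.279, -0.559, 0.231] pointing down, gripper open.
Joint ranges: [-3, 3], [-0.9, 2.11], [0.09, 2.58], [-1.31, 4.45], [0.11, 2.69], [-2.54, 2.54]. Speed limits (rad/s): [2.39, 2.39, 3.01, 3.14, 3.14, 3.14].

## Interface

Orientations are given as a rotation vector (axis times angle).
In Python, from rig import monitor, vision, ctrl gives the robot as it stands.
- The arm moves only by the tool servo_tool, never from a script. Its argument "steps" is a list of rows, each an object of numbers: "claw": the opening, from -1 (shut) to 1 (fully open); "dx", "dy", "dz": the shift along the tool's x, y, z in mm; "wx", "wy", "wz": the turn, a rotation vector about the tool's x, y, z in rad. In form: [{"claw": .., "dx": .., "dy": .., "dz": .., "wx": .., "wy": .., "wz": ..}, ...]. A call has 1 to 8 rows; each row shifts and turns the commanded pose from where the row before left it, along the tool's axes as they then stand; what a row does not reach is not made up. A row lasts 1/10 s, in which the tool goes at most 50 mm and 8.59 degrees, less where a joint would pass 70% of its speed; a pose out of reach is approached as far as the arm can. A call with a gripper value outside its range is refused whole. The fingers move at their own pace and stop on an object; "newtons" is the grip in N (left out, the last holds). Time passes only in rows, so rows that do not move let the fingers close. It gives the time, the measured TCP pose, the force, the opening and the grip force at its end, in the units of the state.
- monitor.state(): the state, without advancing time (a new reading comes with each control period).
- vision.capture(name): name is "scene" or "top" or "wrist"; returns the picture (400x640x3 uint8, red, green, blue); there is no depth.
- vision.camera_info(name): a dict with "fx", "fy", "cx", "cy" (pixels), "extrinsics" (4x4, takes a point from camera to world coordinates). Camera axes: x right, y down, z forward; pixel columns grow to the right and rows downward; lengths in m; the calibration is good to about 2 mm. A picture is of the moment at which its call begins: read the wrist's pose just before it. camera_info takes no time and is no camera call; for the wrist camera it gives the pose at the moment of the call.
- ctrl.job_done(): hands the job in; it is judged then, once.
Trained networks look in the newest picture that a camera, given by its name, has taken for a name from the list of things; names that differ only in an ending like _2 or _b are one class to them, and where a whole thing is asked for, a point or a joint stands for the part that bears it (a point fixed in the world has none). Each returns a list of dicts, best first, with "conf" (0 to 1); they miss things now and then, are a little off and sometimes report something else, mostly with a low value. They report only what shows in the picture. A call takes as long as a camera call. They do not tell look-alikes from the thing itself.
- vision.search_frame(name, camera): "position" ([column, row] in pixels, amid what is visible of it).
The state is a dict: "time_s": time; "joints": joint angles; "joint_vel": joint speeds; "joint_efforts": joint torques, N m; "ee_pos": TCP position; "orientation": TCP orientation; "force": force on the tool from outside, world axes, zero at the start; "ft_torque": the same for the moment, N m; "grip_width": finger opening in m; "grip_force": force on a finger pad.
Only numpy, scipy, OpenCV 4.12 (cv2) and the standard library are available. Lean on these libraries where they do the work, as an engineer would, in place of code of your own. Each camera call takes 0.05 s, during which the arm holds its last target. There are 200 camera calls.

## Working session

There is one attempt and no reset: what is moved stays moved. The work goes in short steps, Python scripts to look and compute and a tool call to move; the robot and the scene stay as the last step left them, time stands still between calls to the robot, and variables do not carry over. Pictures are saved under pics/ and viewed, at most 10 in all, crops included, and the job is handed in when it is done.

Besides the shell and the picture viewer there is one more tool, called after "Request:" as name(argument=value, ...), one argument or row to a line, values as JSON. servo_tool: Moves the arm, as the interface text tells. Its arguments: {"type":"object","properties":{"steps":{"type":"array","items":{"type":"object","properties":{"claw":{"type":"number"},"dx":{"type":"number"},"dy":{"type":"number"},"dz":{"type":"number"},"wx":{"type":"number"},"wy":{"type":"number"},"wz":{"type":"number"}}}},"newtons":{"type":"number"}},"required":["steps"]}

```bash
mkdir -p pics; cat > h.py <<'E'
import numpy as np, cv2
from rig import monitor, vision, ctrl
from scipy.spatial.transform import Rotation as R
def save(im,n): cv2.imwrite('pics/'+n+'.png',im[:,:,::-1])
def proj(ci,P):
    T=np.linalg.inv(np.array(ci['extrinsics'])); p=np.atleast_2d(P)@T[:3,:3].T+T[:3,3]
    return np.c_[ci['fx']*p[:,0]/p[:,2]+ci['cx'],ci['fy']*p[:,1]/p[:,2]+ci['cy']]
def ray(ci,uv):
    E=np.array(ci['extrinsics']); d=E[:3,:3]@np.array([(uv[0]-ci['cx'])/ci['fx'],(uv[1]-ci['cy'])/ci['fy'],1])
    return E[:3,3],d/np.linalg.norm(d)
def atz(ci,uv,z):
    o,d=ray(ci,uv); return o+d*(z-o[2])/d[2]
def tri(l):
    A=np.zeros((3,3));b=np.zeros(3)
    for ci,uv in l:
        o,d=ray(ci,uv);M=np.eye(3)-np.outer(d,d);A+=M;b+=M@o
    return np.linalg.solve(A,b)
E
python3 - <<'E'
from h import *
np.set_printoptions(precision=3,suppress=True)
s=monitor.state();print(s['time_s'],s['ee_pos'],s['orientation'],s['grip_width'])
ims=[]
for c in ['scene','top']:
    im=vision.capture(c);save(im,c+'0');ci=vision.camera_info(c);print(c,ci['fx'],np.array(ci['extrinsics']))
    for n in ['basket','hook_stand','probe','holder','hotplate','bail_peak','hook_seat','spot','display']:
        print(n,[(np.round(d['position']).tolist(),round(d['conf'],2)) for d in vision.search_frame(n,c)[:3]])
print(monitor.state()['time_s'])
ci=vision.camera_info('wrist');print(np.array(ci['extrinsics']),ci['fx'])
E
```

```text
0.0 [ 0.279 -0.559  0.231] [-3.056 -0.72   0.001] 0.08545326662295738
scene 478.2656520548028 [[-0.503 -0.383  0.775 -0.846]
 [-0.864  0.208 -0.458  0.739]
 [ 0.014 -0.9   -0.436  0.872]
 [ 0.     0.     0.     1.   ]]
basket [([444.0, 236.0], 0.67), ([313.0, 220.0], 0.57)]
hook_stand []
probe [([230.0, 221.0], 0.65)]
holder [([231.0, 244.0], 0.76)]
hotplate [([308.0, 234.0], 0.81)]
bail_peak [([315.0, 224.0], 0.84), ([445.0, 234.0], 0.66)]
hook_seat [([303.0, 236.0], 0.33)]
spot [([303.0, 236.0], 0.41)]
display [([229.0, 219.0], 0.47)]
top 515.9975132617615 [[-0.108 -0.772  0.626 -0.735]
 [-0.994  0.075 -0.079  0.132]
 [ 0.014 -0.631 -0.776  1.647]
 [ 0.     0.     0.     1.   ]]
basket []
hook_stand []
probe []
holder []
hotplate []
bail_peak []
hook_seat []
spot []
display []
1.0
[[ 0.447 -0.857 -0.258  0.344]
 [-0.895 -0.428 -0.128 -0.526]
 [-0.     0.288 -0.958  0.374]
 [ 0.     0.     0.     1.   ]] 332.971441693132
```

View pics/scene0.png

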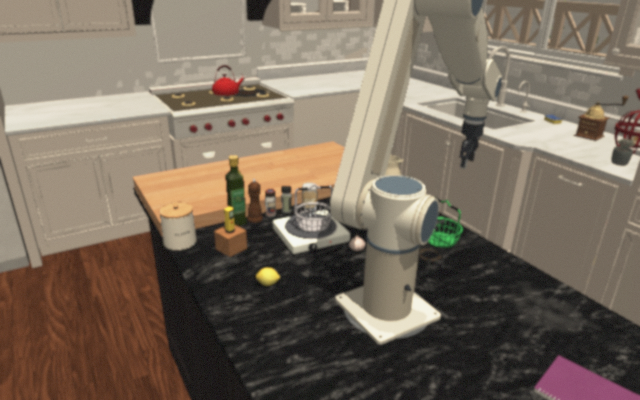

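View pics/top0.png

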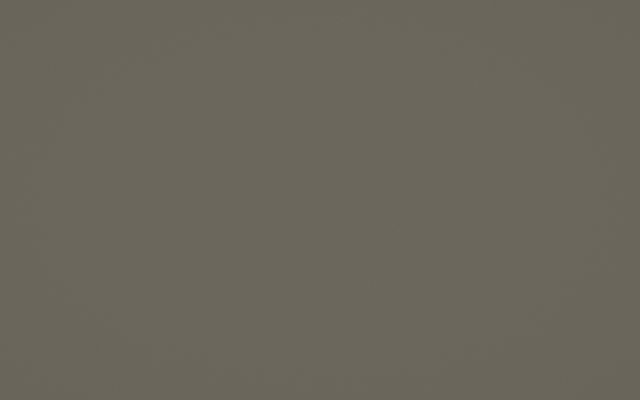

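The scene picture shows the white basket on the hotplate (313,218), the green look-alike (444,236), the probe in its block (230,230) and, beside them, the bottle, mill and spice jars. The stand is hidden behind the arm. The top camera is blank and no use, so I'll use the wrist camera.

```bash
python3 - <<'E'
from h import *
np.set_printoptions(precision=3,suppress=True)
ci=vision.camera_info('scene')
for n,uv,z in [('basket',(313,218),.09),('probe',(230,222),.11),('holder',(231,250),.0),('plate',(308,236),.05),('green',(444,236),.05),('jugtop',(390,165),.15),('bottle',(237,222),0)]:
    print(n,atz(ci,uv,z))
print(monitor.state()['joints'])
E
```

```text
basket [ 0.432 -0.003  0.09 ]
probe [0.507 0.273 0.11 ]
holder [0.51  0.276 0.   ]
plate [0.391 0.04  0.05 ]
green [ 0.165 -0.372  0.05 ]
jugtop [ 0.587 -0.457  0.15 ]
bottle [0.69  0.182 0.   ]
[-1.127  0.423  1.63   0.     1.089 -0.019]
```

Request:
servo_tool(
  steps=[
    {"claw": 1, "dz": -50},
    {"dz": -50},
    {"dz": -50},
    {"dz": -40, "dx": 20, "dy": -10},
    {"dx": 40, "dy": -26},
    {"dx": 40, "dy": -26},
    {"dx": 40, "dy": -26},
    {"dx": 40, "dy": -26},
  ],
)

```text
schema error: expected keys claw, dx, dy, dz, wx, wy, wz
```

Request:
servo_tool(
  steps=[
    {"dx": 40, "dy": -26},
    {"dx": 40, "dy": -26},
    {"dx": 40, "dy": -26},
    {"dx": 40, "dy": -26},
    {"dx": 40, "dy": -26},
    {"dx": 40, "dy": -26},
    {"dx": 40, "dy": -26, "wz": 0.15},
    {"wz": 0.15},
  ],
)

```text
schema error: expected keys claw, dx, dy, dz, wx, wy, wz
```

Request:
servo_tool(
  steps=[
    {"wz": 0.15},
    {},
    {},
  ],
)

```text
schema error: expected keys claw, dx, dy, dz, wx, wy, wz
```

```bash
python3 - <<'E'
from h import *
np.set_printoptions(precision=3,suppress=True)
s=monitor.state();print(s['time_s'],s['ee_pos'],s['orientation'],s['joints'])
for c in ['wrist','scene']:
    ci=vision.camera_info(c);im=vision.capture(c);save(im,c+'1')
    for n in ['basket','hook_stand','probe','holder','hotplate','bail_peak','hook_seat','bottle_1','jug_1']:
        print(n,[(np.round(d['position']).tolist(),round(d['conf'],2)) for d in vision.search_frame(n,c)[:3]])
E
```

```text
1.0 [ 0.279 -0.559  0.231] [-3.058 -0.72  -0.   ] [-1.127  0.423  1.63   0.     1.089 -0.019]
basket []
hook_stand []
probe []
holder []
hotplate []
bail_peak [([154.0, 161.0], 0.74)]
hook_seat []
bottle_1 []
jug_1 []
basket [([315.0, 224.0], 0.79), ([445.0, 232.0], 0.57)]
hook_stand []
probe [([229.0, 218.0], 0.61)]
holder [([234.0, 244.0], 0.64)]
hotplate [([310.0, 237.0], 0.59)]
bail_peak [([448.0, 234.0], 0.96), ([310.0, 220.0], 0.61)]
hook_seat [([284.0, 200.0], 0.44)]
bottle_1 [([236.0, 195.0], 0.89)]
jug_1 [([394.0, 167.0], 0.58)]
```

View pics/wrist1.png

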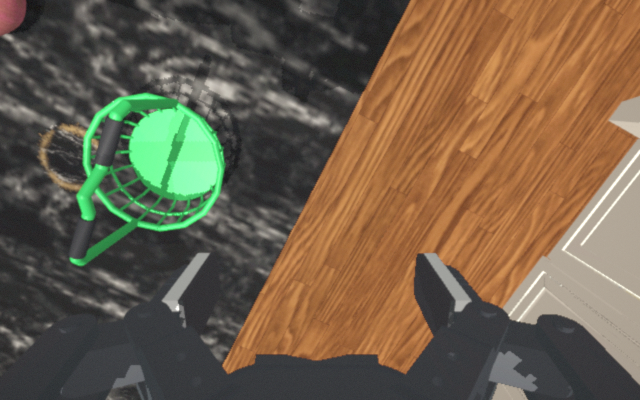

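The wrist view shows only the green look-alike basket (155,165), which stays where it is. Every row needs all the keys, so I'm resending the moves.

Request:
servo_tool(
  steps=[
    {"claw": 1, "dx": 0, "dy": 0, "dz": -50, "wx": 0, "wy": 0, "wz": 0},
    {"claw": 1, "dx": 0, "dy": 0, "dz": -50, "wx": 0, "wy": 0, "wz": 0},
    {"claw": 1, "dx": 0, "dy": 0, "dz": -50, "wx": 0, "wy": 0, "wz": 0},
    {"claw": 1, "dx": 20, "dy": -10, "dz": -40, "wx": 0, "wy": 0, "wz": 0},
    {"claw": 1, "dx": 40, "dy": -26, "dz": 0, "wx": 0, "wy": 0, "wz": 0},
    {"claw": 1, "dx": 40, "dy": -26, "dz": 0, "wx": 0, "wy": 0, "wz": 0},
    {"claw": 1, "dx": 40, "dy": -26, "dz": 0, "wx": 0, "wy": 0, "wz": 0},
    {"claw": 1, "dx": 40, "dy": -26, "dz": 0, "wx": 0, "wy": 0, "wz": 0},
  ],
)

```text
time_s: 2.8
ee_pos: [0.3897, -0.3752, 0.4216]
orientation: [3.058, 0.72, 0.001]
force: [0.8, -0.8, 0.6]
grip_width: 0.0853
grip_force: 0.0
```

Request:
servo_tool(
  steps=[
    {"claw": 1, "dx": 40, "dy": -26, "dz": 0, "wx": 0, "wy": 0, "wz": 0},
    {"claw": 1, "dx": 40, "dy": -26, "dz": 0, "wx": 0, "wy": 0, "wz": 0},
    {"claw": 1, "dx": 40, "dy": -26, "dz": 0, "wx": 0, "wy": 0, "wz": 0},
    {"claw": 1, "dx": 40, "dy": -26, "dz": 0, "wx": 0, "wy": 0, "wz": 0},
    {"claw": 1, "dx": 40, "dy": -26, "dz": 0, "wx": 0, "wy": 0, "wz": 0.14},
    {"claw": 1, "dx": 40, "dy": -26, "dz": 0, "wx": 0, "wy": 0, "wz": 0.14},
    {"claw": 1, "dx": 40, "dy": -26, "dz": 0, "wx": 0, "wy": 0, "wz": 0.14},
    {"claw": 1, "dx": 0, "dy": 0, "dz": 0, "wx": 0, "wy": 0, "wz": 0.04},
  ],
)

```text
time_s: 3.6
ee_pos: [0.5758, -0.0986, 0.4209]
orientation: [-3.14, -0.014, -0.001]
force: [0.2, -0.4, 0.1]
grip_width: 0.0854
grip_force: 0.0
```

```bash
python3 - <<'E'
from h import *
np.set_printoptions(precision=3,suppress=True)
s=monitor.state();print(s['time_s'],s['ee_pos'],s['orientation'],s['joints'])
for c in ['wrist','scene']:
    ci=vision.camera_info(c);im=vision.capture(c);save(im,c+'2')
    for n in ['basket','hook_stand','probe','holder','hotplate','bail_peak','hook_seat','bottle_1','jug_1']:
        print(n,[(np.round(d['position']).tolist(),round(d['conf'],2)) for d in vision.search_frame(n,c)[:3]])
E
```

```text
3.6 [ 0.576 -0.099  0.421] [-3.14  -0.014 -0.001] [-0.191  0.203  1.502  0.001  1.435  1.371]
basket [([265.0, 223.0], 0.92), ([512.0, 395.0], 0.7)]
hook_stand [([446.0, 168.0], 0.8)]
probe [([52.0, 186.0], 0.96), ([15.0, 95.0], 0.67)]
holder [([95.0, 173.0], 0.95), ([55.0, 184.0], 0.66)]
hotplate [([269.0, 186.0], 0.76)]
bail_peak [([266.0, 227.0], 0.67), ([511.0, 391.0], 0.53), ([55.0, 186.0], 0.51)]
hook_seat [([446.0, 170.0], 0.94), ([53.0, 186.0], 0.36), ([266.0, 226.0], 0.23)]
bottle_1 [([62.0, 51.0], 0.77), ([447.0, 168.0], 0.33), ([586.0, 109.0], 0.28)]
jug_1 [([587.0, 110.0], 0.95)]
basket [([444.0, 235.0], 0.92), ([309.0, 221.0], 0.67)]
hook_stand []
probe [([229.0, 219.0], 0.79), ([311.0, 197.0], 0.66)]
holder [([231.0, 245.0], 0.75)]
hotplate [([305.0, 233.0], 0.96)]
bail_peak [([312.0, 221.0], 0.95), ([449.0, 234.0], 0.94)]
hook_seat []
bottle_1 [([235.0, 193.0], 0.83)]
jug_1 [([390.0, 169.0], 0.64)]
```

View pics/wrist2.png

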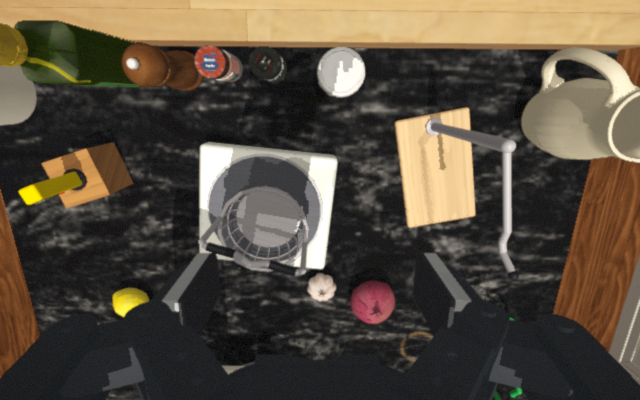

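The wrist picture shows the grey basket on the hotplate, its handle's sleeves at (232,255) and (287,268) and the peak at about (258,264). The stand has its base at (437,170), post top (508,146), trough about (505,240) and ball (515,272). The block with the yellow probe is at (85,180), the jug at (590,110), and only the green look-alike at (510,395) is also basket-like; the grey one standing on the hotplate is the one meant.

```bash
python3 - <<'E'
from h import *
np.set_printoptions(precision=3,suppress=True)
ci=vision.camera_info('wrist')
for n,uv,z in [('slL',(232,255),.195),('slR',(287,268),.195),('peak',(258,264),.207),('hp c1',(201,143),.042),('hp c2',(337,155),.042),('hp c3',(325,270),.042),
 ('b1',(397,121),.012),('b2',(470,109),.012),('b3',(475,215),.012),('b4',(408,227),.012),('posttop',(508,146),.236),('trough',(505,240),.215),('ball',(515,272),.237),('jugc',(570,120),.0),('jughandle',(580,60),.12),('jugrim',(615,100),.17),('pom',(373,300),.03),('block',(105,165),.07),('hole',(80,180),.07),('probetop',(28,195),.156),('milltop',(140,60),.17),('bott',(10,40),.26)]:
    print(n,atz(ci,uv,z))
im=cv2.imread('pics/wrist2.png')
a=cv2.resize(im[220:290,190:320],None,fx=4,fy=4,interpolation=2);b=cv2.resize(im[130:290,440:540],None,fx=2.8,fy=2.8,interpolation=2);c=cv2.resize(im[130:220,0:140],None,fx=3.5,fy=3.5,interpolation=2)
W=np.zeros((600,800,3),np.uint8);W[:280,:520]=a;W[:448,520:800]=b;W[285:600,:490]=c
cv2.imwrite('pics/crop2.png',W)
E
```

```text
slL [0.458 0.    0.195]
slR [ 0.441 -0.067  0.195]
peak [ 0.453 -0.033  0.207]
hp c1 [0.573 0.079 0.042]
hp c2 [ 0.556 -0.134  0.042]
hp c3 [ 0.353 -0.119  0.042]
b1 [ 0.607 -0.232  0.012]
b2 [ 0.627 -0.348  0.012]
b3 [ 0.447 -0.382  0.012]
b4 [ 0.423 -0.266  0.012]
posttop [ 0.6   -0.29   0.236]
trough [ 0.49  -0.317  0.215]
ball [ 0.462 -0.321  0.237]
jugc [ 0.611 -0.521  0.   ]
jughandle [ 0.691 -0.427  0.12 ]
jugrim [ 0.644 -0.44   0.17 ]
pom [ 0.285 -0.209  0.03 ]
block [0.542 0.217 0.07 ]
hole [0.519 0.259 0.07 ]
probetop [0.52  0.266 0.156]
milltop [0.681 0.093 0.17 ]
bott [0.688 0.155 0.26 ]
```

View pics/crop2.png

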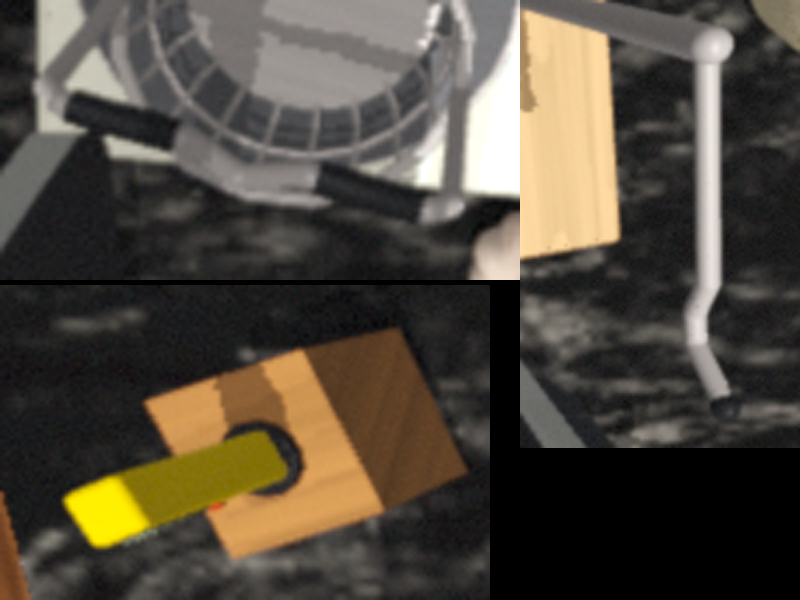

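Request:
servo_tool(
  steps=[
    {"claw": 1, "dx": -32, "dy": 34, "dz": 0, "wx": 0, "wy": 0, "wz": -0.14},
    {"claw": 1, "dx": -28, "dy": 38, "dz": 0, "wx": 0, "wy": 0, "wz": -0.14},
    {"claw": 1, "dx": -21, "dy": 42, "dz": 0, "wx": 0, "wy": 0, "wz": -0.14},
    {"claw": 1, "dx": 0, "dy": 0, "dz": 0, "wx": 0, "wy": 0, "wz": -0.14},
    {"claw": 1, "dx": 0, "dy": 0, "dz": 0, "wx": 0, "wy": 0, "wz": -0.14},
    {"claw": 1, "dx": 0, "dy": 0, "dz": 0, "wx": 0, "wy": 0, "wz": -0.14},
    {"claw": 1, "dx": 0, "dy": 0, "dz": 0, "wx": 0, "wy": 0, "wz": -0.14},
    {"claw": 1, "dx": 0, "dy": 0, "dz": 0, "wx": 0, "wy": 0, "wz": -0.14},
  ],
)

```text
time_s: 5.4
ee_pos: [0.5115, -0.2236, 0.4213]
orientation: [-2.653, -1.683, 0.0]
force: [-0.8, 1.3, 0.1]
grip_width: 0.0851
grip_force: 0.0
```

Request:
servo_tool(
  steps=[
    {"claw": 1, "dx": 0, "dy": 0, "dz": 0, "wx": 0, "wy": 0, "wz": -0.14},
    {"claw": 1, "dx": 0, "dy": 0, "dz": 0, "wx": 0, "wy": 0, "wz": -0.1},
    {"claw": 1, "dx": 0, "dy": 0, "dz": 0, "wx": 0, "wy": 0, "wz": 0},
  ],
)

```text
time_s: 5.7
ee_pos: [0.5115, -0.2235, 0.4213]
orientation: [-2.437, -1.982, 0.0]
force: [0.5, -1.2, -1.4]
grip_width: 0.0853
grip_force: 0.0
```

```bash
python3 - <<'E'
from h import *
np.set_printoptions(precision=4,suppress=True)
c1={'fx':0}
s=monitor.state();print(s['time_s'],s['ee_pos'],s['orientation'],s['joints'])
ci=vision.camera_info('wrist');im=vision.capture('wrist');save(im,'wrist3')
import pickle;pickle.dump(ci,open('ci3.pkl','wb'))
print([(n,vision.search_frame(n,'wrist')[:2]) for n in ['hook_seat','bail_peak']])
P=np.array([[.482,-.315,.215],[.6,-.29,.235],[.462,-.321,.237],[.453,-.033,.207]]);print(proj(ci,P))
E
```

```text
5.7 [ 0.5115 -0.2235  0.4213] [-2.4372 -1.9823  0.0001] [-0.4332  0.1592  1.5551 -0.      1.4273 -0.2281]
[('hook_seat', [{'position': [339.2, 190.9], 'conf': 0.96}]), ('bail_peak', [{'position': [243.9, 21.5], 'conf': 0.79}])]
[[308.0882 249.8122]
 [412.474  216.2109]
 [290.9073 266.9926]
 [214.9099 -16.0273]]
```

View pics/wrist3.png

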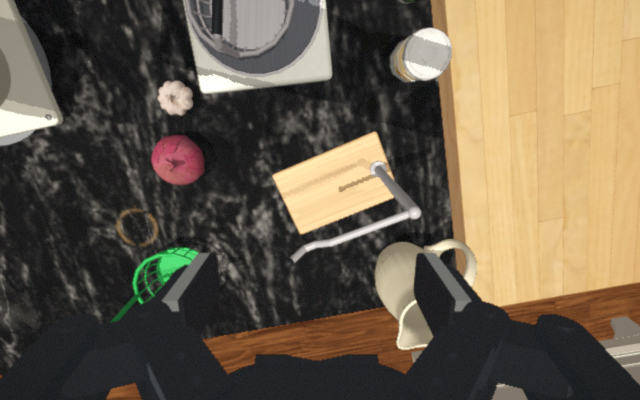

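This view shows the stand's base corners (274,176), (377,132) and (302,234), the post top (414,213) and ball end (296,257). I'll fit the stand model to both views.

```bash
cat >> h.py <<'E'
import pickle
from scipy.optimize import least_squares
def tcpT(p,rv):
    T=np.eye(4);T[:3,:3]=R.from_rotvec(rv).as_matrix();T[:3,3]=p;return T
def wci(p,rv):
    c=pickle.load(open('ci3.pkl','rb'));X=np.linalg.inv(tcpT([0.5115,-0.2235,0.4213],[-2.4372,-1.9823,.0001]))@np.array(c['extrinsics'])
    c=dict(c);c['extrinsics']=tcpT(p,rv)@X;return c
def place(q,L):
    c,s=np.cos(q[2]),np.sin(q[2]);L=np.atleast_2d(L).astype(float)
    return np.c_[q[0]+c*L[:,0]-s*L[:,1],q[1]+s*L[:,0]+c*L[:,1],L[:,2]]
def fit(obs,q0):
    f=lambda q:np.concatenate([(proj(ci,place(q,L))-uv).ravel() for ci,L,uv in obs])
    r=least_squares(f,q0,loss='soft_l1',f_scale=2);return r.x,f(r.x).reshape(-1,2)
E
python3 - <<'E'
from h import *
np.set_printoptions(precision=4,suppress=True)
c3=pickle.load(open('ci3.pkl','rb'));c2=wci([.5758,-.0986,.4209],[-3.14,-.014,-.001])
L=np.array([[.095,.06,.012],[-.095,.06,.012],[-.095,-.06,.012],[.095,-.06,.012],[.075,0,.235],[-.068,0,.236]])
o2=[[397,121],[408,227],[475,215],[470,109],[508.6,146],[513.5,274]]
o3=[[377,132],[274,176],[302,234],[404,190],[414,213],[296,257]]
q,r=fit([(c2,L,np.array(o2)),(c3,L,np.array(o3))],[.526,-.307,.185]);print('stand',q);print(r.T)
print(place(q,[[-.045,0,.215],[.075,0,.23]]))
for a,b in zip(o2[4:],o3[4:]): print(tri([(c2,a),(c3,b)]))
# basket view2: sleeve ends, centre
Lb=np.array([[0,.056,.195],[0,.022,.195],[0,-.022,.195],[0,-.056,.195]])
ob=np.array([[206.5,246.5],[234,254],[269.5,265.5],[295.5,271]])
q,r=fit([(c2,Lb,ob)],[.45,-.03,-.2]);print('basket',q,r.T)
# hotplate: top corners 
Lh=np.array([[.1,.11,.042],[.1,-.11,.042],[-.1,-.11,.042]])
q,r=fit([(c2,Lh,np.array([[201,143],[337,155],[325,270]])),(c3,Lh[1:],np.array([[331,79],[201,93]]))],[.46,-.02,-.09]);print('hp',q,r.T)
E
```

```text
stand [ 0.5315 -0.3017  0.2011]
[[-2.1287  0.1489  1.1875 -0.4175  0.3319 -0.4509  0.5167 -1.5999 -0.8454
  -2.4397  2.8873 -3.5965]
 [-0.3854  0.8164  0.7531 -3.0295 -0.7225 -1.0119 -1.8353 -1.0186  0.9421
   4.8527 -0.5708  4.4834]]
[[ 0.4875 -0.3107  0.215 ]
 [ 0.605  -0.2867  0.23  ]]
[ 0.6034 -0.2894  0.2294]
[ 0.4732 -0.3035  0.2531]
basket [ 0.4573 -0.0193 -0.2971] [[ 0.3261  0.1772 -0.4989 -0.0211]
 [ 0.156   0.3542 -1.3443  0.6082]]
hp [ 0.4675 -0.0133 -0.0989] [[-2.151   1.6489 -0.8408  2.9472  0.0008]
 [-0.1226  2.9577  0.3346 -0.1982  0.772 ]]
```

Request:
servo_tool(
  steps=[
    {"claw": 1, "dx": 38, "dy": -15, "dz": 0, "wx": 0, "wy": 0, "wz": 0},
    {"claw": 1, "dx": 38, "dy": -15, "dz": 20, "wx": 0, "wy": 0, "wz": 0},
    {"claw": 1, "dx": 38, "dy": -15, "dz": 20, "wx": 0, "wy": 0, "wz": 0},
    {"claw": 1, "dx": 38, "dy": -15, "dz": 20, "wx": 0, "wy": 0, "wz": 0},
    {"claw": 1, "dx": 38, "dy": -15, "dz": 20, "wx": 0, "wy": 0, "wz": 0},
    {"claw": 1, "dx": 38, "dy": -16, "dz": 20, "wx": 0, "wy": 0, "wz": 0.092},
    {"claw": 1, "dx": 0, "dy": 0, "dz": 0, "wx": 0, "wy": 0, "wz": 0},
  ],
)

```text
time_s: 6.55
ee_pos: [0.4665, 0.0218, 0.3188]
orientation: [-2.524, -1.864, 0.005]
force: [0.8, -0.3, 0.4]
grip_width: 0.0856
grip_force: 0.0
```

```bash
python3 - <<'E'
from h import *
np.set_printoptions(precision=4,suppress=True)
s=monitor.state();print(s['time_s'],s['ee_pos'],s['orientation'],s['joints'])
ci=vision.camera_info('wrist');im=vision.capture('wrist');save(im,'wrist4');pickle.dump(ci,open('ci4.pkl','wb'))
print(vision.search_frame('bail_peak','wrist')[:2])
L=np.array([[0,.056,.195],[0,.022,.195],[0,-.022,.195],[0,-.056,.195],[0,0,.207]])
print(proj(ci,place([.4573,-.0193,-.2971],L)))
E
```

```text
6.55 [0.4665 0.0218 0.3188] [-2.5239 -1.8642  0.0053] [0.0205 0.085  1.87   0.0013 1.1915 0.3185]
[{'position': [321.5, 195.8], 'conf': 0.88}]
[[322.1881 172.2555]
 [322.0308 211.5094]
 [321.8429 258.4312]
 [321.7084 292.0107]
 [322.0918 241.2991]]
```

View pics/wrist4.png

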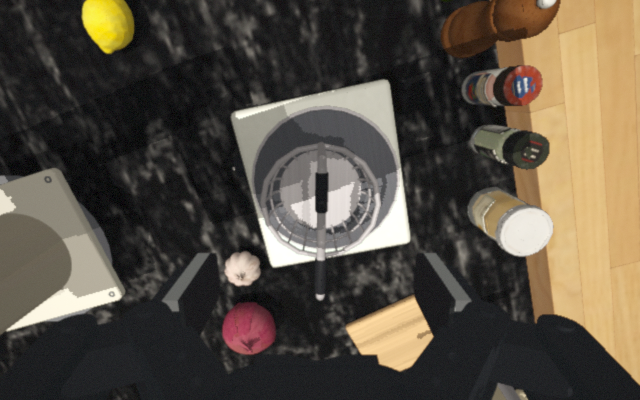

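The sleeve to pinch shows at (321,173–212), within 1 px of the prediction. I'm lowering to it and gripping.

Request:
servo_tool(
  steps=[
    {"claw": 1, "dx": -3, "dy": 3, "dz": 38, "wx": 0, "wy": 0, "wz": 0},
    {"claw": 1, "dx": 0, "dy": 0, "dz": 40, "wx": 0, "wy": 0, "wz": 0},
    {"claw": 1, "dx": 0, "dy": 0, "dz": 40, "wx": 0, "wy": 0, "wz": 0},
    {"claw": 1, "dx": 0, "dy": 0, "dz": 25, "wx": 0, "wy": 0, "wz": 0},
    {"claw": -1, "dx": 0, "dy": 0, "dz": 0, "wx": 0, "wy": 0, "wz": 0},
    {"claw": -1, "dx": 0, "dy": 0, "dz": 0, "wx": 0, "wy": 0, "wz": 0},
    {"claw": -1, "dx": 0, "dy": 0, "dz": 0, "wx": 0, "wy": 0, "wz": 0},
    {"claw": -1, "dx": 0, "dy": 0, "dz": 0, "wx": 0, "wy": 0, "wz": 0},
  ],
  newtons=90,
)

```text
time_s: 7.45
ee_pos: [0.4725, 0.0143, 0.1801]
orientation: [2.525, 1.865, 0.004]
force: [-0.1, 0.0, -0.2]
grip_width: 0.0282
grip_force: 0.0
```

Request:
servo_tool(
  steps=[
    {"claw": -1, "dx": 0, "dy": 0, "dz": 0, "wx": 0, "wy": 0, "wz": 0},
    {"claw": -1, "dx": 0, "dy": 0, "dz": 0, "wx": 0, "wy": 0, "wz": 0},
  ],
  newtons=90,
)

```text
time_s: 7.65
ee_pos: [0.4715, 0.0147, 0.1794]
orientation: [2.526, 1.867, 0.002]
force: [-2.3, 1.6, 7.6]
grip_width: 0.0078
grip_force: 87.9
```

Request:
servo_tool(
  steps=[
    {"claw": -1, "dx": 0, "dy": 0, "dz": -15, "wx": 0, "wy": 0, "wz": 0},
    {"claw": -1, "dx": 0, "dy": 0, "dz": -30, "wx": 0, "wy": 0, "wz": 0},
    {"claw": -1, "dx": 0, "dy": 0, "dz": -30, "wx": 0, "wy": 0, "wz": 0},
    {"claw": -1, "dx": 0, "dy": 0, "dz": -15, "wx": 0, "wy": 0, "wz": 0},
    {"claw": -1, "dx": 0, "dy": 0, "dz": 0, "wx": 0, "wy": 0, "wz": 0},
    {"claw": -1, "dx": 0, "dy": 0, "dz": 0, "wx": 0, "wy": 0, "wz": 0},
  ],
  newtons=90,
)

```text
time_s: 8.25
ee_pos: [0.4707, 0.0146, 0.2679]
orientation: [-2.526, -1.867, 0.0]
force: [-0.1, 0.2, -2.6]
grip_width: 0.0079
grip_force: 88.2
```

```bash
python3 - <<'E'
from h import *
np.set_printoptions(precision=4,suppress=True)
s=monitor.state();print(s['time_s'],s['ee_pos'],s['orientation'],s['force'],s['ft_torque'])
ci=vision.camera_info('wrist');im=vision.capture('wrist')
print(vision.search_frame('spot','wrist')[:2])
s2=vision.camera_info('scene');i2=vision.capture('scene')
W=np.zeros((600,640,3),np.uint8);W[:400]=im;W[400:]=cv2.resize(i2[180:260,190:446],(640,200),interpolation=2);save(W,'lift5')
E
```

```text
8.25 [0.4707 0.0146 0.2679] [-2.5264 -1.8672  0.0001] [-0.0922  0.2353 -2.6322] [0.0761 0.0024 0.0746]
[]
```

View pics/lift5.png

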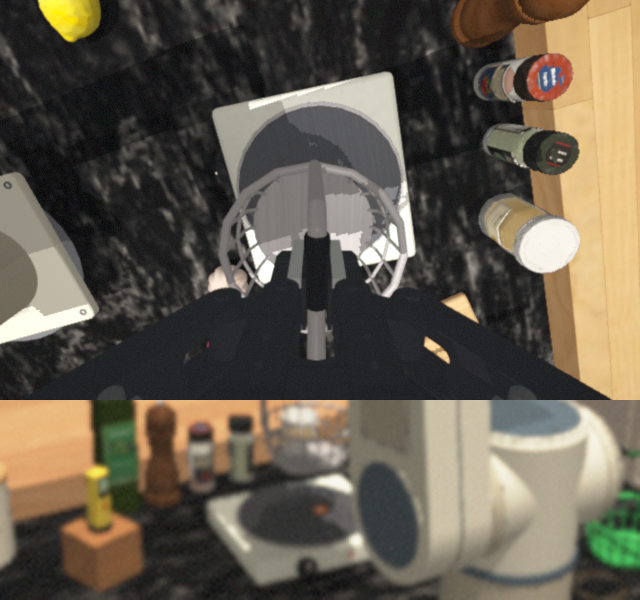

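The basket is held by its sleeve (sleeve at (316,233–310) in the wrist view), and the scene inset shows the spot uncovered at about (318,224). I'll work out the in-hand offset and the approach.

```bash
python3 - <<'E'
from h import *
np.set_printoptions(precision=4,suppress=True)
p,rv=[.4707,.0146,.2679],[-2.5264,-1.8672,0.0001]
ci=wci(p,rv);T=tcpT(p,rv)
for z in (-.016,-.019):
  for x in (-.02,-.0147,.0193,.03): print(z,x,proj(ci,(T@[x,0,z,1])[:3]))
q=np.array([.5315,-.3017,.2011]);yaw=q[2]+np.pi/2
ex=np.array([np.cos(yaw),np.sin(yaw)])
for X in (-.125,-.045):
  pk=place(q,[[X,0,0]])[0,:2]; print('tcp for peak at',X,pk-(-.038)*ex, 'yaw',yaw)
print('spot approx',atz(vision.camera_info('scene'),(318,224),.05), 2*np.arctan2(1.8672,2.5264))
E
```

```text
-0.016 -0.02 [[318.0242 316.6513]]
-0.016 -0.0147 [[318.0444 306.3847]]
-0.016 0.0193 [[318.1848 235.079 ]]
-0.016 0.03 [[318.2332 210.4801]]
-0.019 -0.02 [[318.0572 321.0219]]
-0.019 -0.0147 [[318.0781 310.5966]]
-0.019 0.0193 [[318.224  238.0695]]
-0.019 0.03 [[318.2744 213.0011]]
tcp for peak at -0.125 [ 0.4014 -0.2894] yaw 1.7718963267948966
tcp for peak at -0.045 [ 0.4798 -0.2735] yaw 1.7718963267948966
spot approx [ 0.4485 -0.0338  0.05  ] 1.272945201431335
```

Request:
servo_tool(
  steps=[
    {"claw": -1, "dx": -34, "dy": -8, "dz": 0, "wx": 0, "wy": 0, "wz": -0.125},
    {"claw": -1, "dx": -33, "dy": -12, "dz": 0, "wx": 0, "wy": 0, "wz": -0.125},
    {"claw": -1, "dx": -31, "dy": -15, "dz": 0, "wx": 0, "wy": 0, "wz": -0.125},
    {"claw": -1, "dx": -29, "dy": -19, "dz": 0, "wx": 0, "wy": 0, "wz": -0.124},
    {"claw": -1, "dx": -36, "dy": -8, "dz": 0, "wx": 0, "wy": 0, "wz": 0},
    {"claw": -1, "dx": -36, "dy": -8, "dz": 0, "wx": 0, "wy": 0, "wz": 0},
    {"claw": -1, "dx": -36, "dy": -8, "dz": 0, "wx": 0, "wy": 0, "wz": 0},
    {"claw": -1, "dx": -36, "dy": -8, "dz": 0, "wx": 0, "wy": 0, "wz": 0},
  ],
  newtons=90,
)

```text
time_s: 9.2
ee_pos: [0.3994, -0.2554, 0.2673]
orientation: [-1.986, -2.431, 0.0]
force: [0.8, -0.9, -1.9]
grip_width: 0.008
grip_force: 88.1
```

Request:
servo_tool(
  steps=[
    {"claw": -1, "dx": -36, "dy": -6, "dz": 0, "wx": 0, "wy": 0, "wz": 0},
    {"claw": -1, "dx": 0, "dy": 0, "dz": 0, "wx": 0, "wy": 0, "wz": 0},
    {"claw": -1, "dx": 0, "dy": 0, "dz": 0, "wx": 0, "wy": 0, "wz": 0},
  ],
)

```text
time_s: 9.5
ee_pos: [0.4007, -0.2908, 0.267]
orientation: [-1.988, -2.429, -0.0]
force: [-0.8, -0.1, -2.6]
grip_width: 0.0081
grip_force: 88.2
```

```bash
python3 - <<'E'
from h import *
np.set_printoptions(precision=4,suppress=True)
s=monitor.state();print(s['time_s'],s['ee_pos'],s['orientation'],s['force'],s['joints'])
ci=vision.camera_info('wrist');im=vision.capture('wrist')
print([(n,vision.search_frame(n,'wrist')[:2]) for n in('spot','hook_seat')])
i2=vision.capture('scene');print([(n,vision.search_frame(n,'scene')[:2]) for n in('spot','hook_seat','bail_peak')])
q=np.array([.5315,-.3017,.2011]);print(proj(ci,place(q,[[.075,0,.235],[-.045,0,.219],[-.07,0,.242]])))
print(atz(ci,(350,20),.05))
W=np.zeros((600,640,3),np.uint8);W[:400]=im;W[400:]=cv2.resize(i2[170:250,230:486],(640,200),interpolation=2);save(W,'hook6')
E
```

```text
9.5 [ 0.4007 -0.2908  0.267 ] [-1.9877 -2.4291 -0.0002] [-0.8386 -0.1017 -2.6221] [-0.652   0.188   1.8754  0.0003  1.0811 -0.8513]
[('spot', [{'position': [318.5, 225.1], 'conf': 0.54}]), ('hook_seat', [{'position': [454.6, 204.4], 'conf': 0.95}])]
[('spot', [{'position': [303.6, 231.3], 'conf': 0.66}]), ('hook_seat', []), ('bail_peak', [{'position': [390.5, 169.3], 'conf': 0.72}, {'position': [309.2, 194.2], 'conf': 0.65}])]
[[654.474  289.9662]
 [443.1954 276.1993]
 [414.3093 296.8464]]
[ 0.4032 -0.1419  0.05  ]
```

View pics/hook6.png

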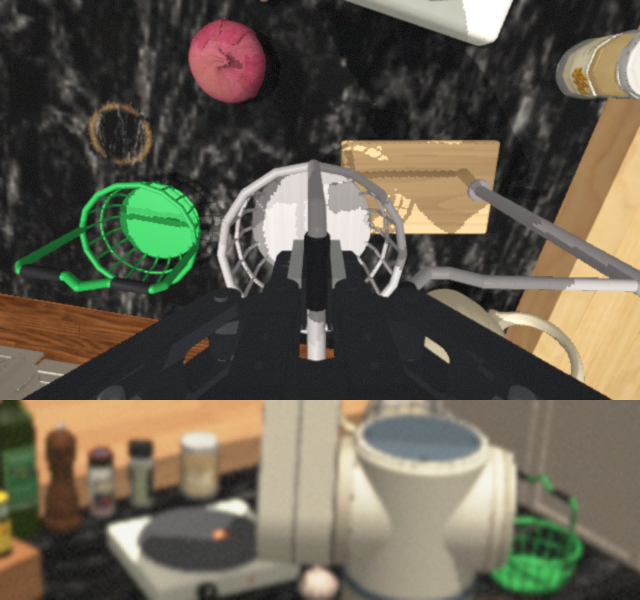

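The hook wire runs along row ~283 to its trough at about (440,274), which matches the prediction to about 2 mm. The base edges are level in the image, so the yaw is right too. The jug is close by, so I'll check its clearance numerically.

```bash
python3 - <<'E'
from h import *
np.set_printoptions(precision=3,suppress=True)
c2=wci([.5758,-.0986,.4209],[-3.14,-.014,-.001]);c3=pickle.load(open('ci3.pkl','rb'));c6=wci([.4007,-.2908,.267],[-1.9877,-2.4291,-.0002])
for z in (.05,.1,.17):
    for n,c,uv in [('2left',c2,(523,120)),('2bl',c2,(540,155)),('3left',c3,(376,275)),('3top',c3,(395,243)),('3spout',c3,(400,345)),('6left',c6,(425,310)),('6top',c6,(450,292)),('6l2',c6,(425,350))]:
        print(z,n,atz(c,uv,z), np.linalg.norm(atz(c,uv,z)[:2]-[.4875,-.3107]))
E
```

```text
0.05 2left [ 0.618 -0.408  0.05 ] 0.16265025586665
0.05 2bl [ 0.565 -0.444  0.05 ] 0.15444419620015326
0.05 3left [ 0.567 -0.464  0.05 ] 0.17212141613794768
0.05 3top [ 0.607 -0.41   0.05 ] 0.15555103322976674
0.05 3spout [ 0.588 -0.618  0.05 ] 0.3230277597213836
0.05 6left [ 0.569 -0.443  0.05 ] 0.15579889265194838
0.05 6top [ 0.592 -0.412  0.05 ] 0.14582529685300438
0.05 6l2 [ 0.587 -0.502  0.05 ] 0.2153049310003939
0.1 2left [ 0.621 -0.378  0.1  ] 0.1493692511582459
0.1 2bl [ 0.573 -0.41   0.1  ] 0.13162888958083988
0.1 3left [ 0.563 -0.433  0.1  ] 0.1436296644731175
0.1 3top [ 0.599 -0.385  0.1  ] 0.13409338046026217
0.1 3spout [ 0.582 -0.572  0.1  ] 0.27807048468136
0.1 6left [ 0.544 -0.412  0.1  ] 0.11589991733567613
0.1 6top [ 0.563 -0.385  0.1  ] 0.10645077900545857
0.1 6l2 [ 0.559 -0.462  0.1  ] 0.16757944259782498
0.17 2left [ 0.625 -0.335  0.17 ] 0.1400569916693546
0.17 2bl [ 0.585 -0.363  0.17 ] 0.11068311266248934
0.17 3left [ 0.557 -0.391  0.17 ] 0.10584880791799317
0.17 3top [ 0.588 -0.35   0.17 ] 0.1078566281071618
0.17 3spout [ 0.573 -0.509  0.17 ] 0.21576768562601326
0.17 6left [ 0.508 -0.368  0.17 ] 0.061096122963432135
0.17 6top [ 0.523 -0.348  0.17 ] 0.051347159980549055
0.17 6l2 [ 0.52  -0.407  0.17 ] 0.10170586226421328
```

Request:
servo_tool(
  steps=[
    {"claw": -1, "dx": 0, "dy": 0, "dz": 15, "wx": 0, "wy": 0, "wz": 0},
    {"claw": -1, "dx": 1, "dy": 20, "dz": 0, "wx": 0, "wy": 0, "wz": 0},
    {"claw": -1, "dx": 0, "dy": 20, "dz": 0, "wx": 0, "wy": 0, "wz": 0},
    {"claw": -1, "dx": 0, "dy": 20, "dz": 0, "wx": 0, "wy": 0, "wz": 0},
    {"claw": -1, "dx": 0, "dy": 21, "dz": 0, "wx": 0, "wy": 0, "wz": 0},
    {"claw": -1, "dx": 0, "dy": 0, "dz": 0, "wx": 0, "wy": 0, "wz": 0},
    {"claw": -1, "dx": 0, "dy": 0, "dz": 0, "wx": 0, "wy": 0, "wz": 0},
  ],
  newtons=90,
)

```text
time_s: 10.55
ee_pos: [0.4814, -0.273, 0.2534]
orientation: [1.985, 2.435, -0.0]
force: [-0.1, 0.1, -2.2]
grip_width: 0.0079
grip_force: 88.2
```

Request:
servo_tool(
  steps=[
    {"claw": -1, "dx": 0, "dy": 0, "dz": 20, "wx": 0, "wy": 0, "wz": 0},
    {"claw": -1, "dx": 0, "dy": 0, "dz": 20, "wx": 0, "wy": 0, "wz": 0},
    {"claw": -1, "dx": 0, "dy": 0, "dz": 8, "wx": 0, "wy": 0, "wz": 0},
    {"claw": -1, "dx": 0, "dy": 0, "dz": 0, "wx": 0, "wy": 0, "wz": 0},
    {"claw": -1, "dx": 0, "dy": 0, "dz": 0, "wx": 0, "wy": 0, "wz": 0},
  ],
)

```text
time_s: 11.05
ee_pos: [0.4808, -0.2738, 0.206]
orientation: [1.987, 2.432, 0.0]
force: [-0.4, 0.2, -1.6]
grip_width: 0.0081
grip_force: 88.2
```

Request:
servo_tool(
  steps=[
    {"claw": -1, "dx": 0, "dy": 0, "dz": 4, "wx": 0, "wy": 0, "wz": 0},
    {"claw": -1, "dx": 0, "dy": 0, "dz": 3, "wx": 0, "wy": 0, "wz": 0},
    {"claw": -1, "dx": 0, "dy": 0, "dz": 0, "wx": 0, "wy": 0, "wz": 0},
    {"claw": -1, "dx": 0, "dy": 0, "dz": 0, "wx": 0, "wy": 0, "wz": 0},
  ],
)

```text
time_s: 11.45
ee_pos: [0.4806, -0.2735, 0.1984]
orientation: [1.987, 2.433, 0.0]
force: [0.1, -0.6, -1.7]
grip_width: 0.0077
grip_force: 88.2
```

Request:
servo_tool(
  steps=[
    {"claw": -1, "dx": 0, "dy": 0, "dz": 2, "wx": 0, "wy": 0, "wz": 0},
    {"claw": -1, "dx": 0, "dy": 0, "dz": 2, "wx": 0, "wy": 0, "wz": 0},
    {"claw": -1, "dx": 0, "dy": 0, "dz": 0, "wx": 0, "wy": 0, "wz": 0},
  ],
)

```text
time_s: 11.75
ee_pos: [0.4816, -0.2744, 0.1954]
orientation: [1.985, 2.431, -0.0]
force: [-1.4, -1.0, 5.4]
grip_width: 0.0079
grip_force: 89.1
```

Request:
servo_tool(
  steps=[
    {"claw": -1, "dx": 0, "dy": 0, "dz": -1, "wx": 0, "wy": 0, "wz": 0},
    {"claw": -0.5, "dx": 0, "dy": 0, "dz": 0, "wx": 0, "wy": 0, "wz": 0},
    {"claw": 0, "dx": 0, "dy": 0, "dz": 0, "wx": 0, "wy": 0, "wz": 0},
    {"claw": 0.2, "dx": 0, "dy": 0, "dz": 0, "wx": 0, "wy": 0, "wz": 0},
    {"claw": 0.2, "dx": 0, "dy": 0, "dz": 0, "wx": 0, "wy": 0, "wz": 0},
    {"claw": 0.2, "dx": 0, "dy": 0, "dz": 0, "wx": 0, "wy": 0, "wz": 0},
  ],
  newtons=40,
)

```text
time_s: 12.35
ee_pos: [0.4805, -0.2734, 0.1951]
orientation: [-1.987, -2.433, -0.0]
force: [-0.2, -0.1, 0.0]
grip_width: 0.0514
grip_force: 0.0
```

Request:
servo_tool(
  steps=[
    {"claw": 0.2, "dx": 0, "dy": 0, "dz": -15, "wx": 0, "wy": 0, "wz": 0},
    {"claw": 0.2, "dx": 0, "dy": 0, "dz": -30, "wx": 0, "wy": 0, "wz": 0},
    {"claw": 0.2, "dx": 0, "dy": 0, "dz": -40, "wx": 0, "wy": 0, "wz": 0},
    {"claw": 0.5, "dx": 0, "dy": 0, "dz": -50, "wx": 0, "wy": 0, "wz": 0},
    {"claw": 1, "dx": 0, "dy": 0, "dz": -50, "wx": 0, "wy": 0, "wz": 0},
    {"claw": 1, "dx": 0, "dy": 0, "dz": -40, "wx": 0, "wy": 0, "wz": 0},
  ],
)

```text
time_s: 12.95
ee_pos: [0.4807, -0.2735, 0.4235]
orientation: [1.986, 2.431, 0.001]
force: [0.8, -0.1, 0.6]
grip_width: 0.0854
grip_force: 0.0
```

```bash
python3 - <<'E'
from h import *
np.set_printoptions(precision=4,suppress=True)
s=monitor.state();print(s['time_s'],s['ee_pos'],s['orientation'],s['force'],s['joints'])
ci=vision.camera_info('wrist');im=vision.capture('wrist');save(im,'wrist7');pickle.dump(ci,open('ci7.pkl','wb'))
for n in('bail_peak','hook_seat','basket','hotplate','spot'): print(n,vision.search_frame(n,'wrist')[:3])
q=np.array([.5315,-.3017,.2011]);print(proj(ci,place(q,[[-.045,0,.223],[-.045,.039,.211],[-.045,-.039,.211],[-.045,0,.1]])))
a=im[:300,:];hs=cv2.cvtColor(a,cv2.COLOR_RGB2HSV);m=cv2.inRange(hs,(5,150,120),(18,255,255));print(m.sum()/255)
E
```

```text
12.95 [ 0.4807 -0.2735  0.4235] [1.9858 2.4314 0.0006] [ 0.8037 -0.119   0.6254] [-0.5388  0.148   1.5637  0.0001  1.4275 -0.7399]
bail_peak [{'position': [319.2, 173.1], 'conf': 0.73}, {'position': [141.4, 196.2], 'conf': 0.73}]
hook_seat [{'position': [375.3, 176.1], 'conf': 0.67}]
basket [{'position': [317.9, 174.0], 'conf': 0.79}, {'position': [142.1, 197.3], 'conf': 0.78}, {'position': [372.3, 288.1], 'conf': 0.21}]
hotplate [{'position': [344.1, 20.3], 'conf': 0.94}]
spot []
[[315.5307 203.4591]
 [315.5154 165.8025]
 [315.5547 232.4038]
 [315.57   176.7796]]
5470.0
```

```bash
cat >> h.py <<'E'
def rows(p,yaw,p1,yaw1,n):
    p,p1=np.array(p),np.array(p1);d=(p1-p)/n*1000;w=-(yaw1-yaw)/n
    for i in range(n):
        a=yaw-w*i;c,s=np.cos(a),np.sin(a)
        print(i+1,'dx %.1f dy %.1f dz %.1f wz %.3f'%(d[0]*c+d[1]*s,d[0]*s-d[1]*c,-d[2],w))
def yaw(s): M=R.from_rotvec(s['orientation']).as_matrix();return np.arctan2(M[1,0],M[0,0])
E
python3 -c "
from h import *
s=monitor.state();rows(s['ee_pos'],yaw(s),[.55,.12,.42],.1,12)"
```

```text
1 dx 30.9 dy 12.3 dz -0.1 wz 0.139
2 dx 32.3 dy 7.8 dz -0.1 wz 0.139
3 dx 33.1 dy 3.3 dz -0.1 wz 0.139
4 dx 33.2 dy -1.4 dz -0.1 wz 0.139
5 dx 32.7 dy -6.0 dz -0.1 wz 0.139
6 dx 31.6 dy -10.4 dz -0.1 wz 0.139
7 dx 29.8 dy -14.7 dz -0.1 wz 0.139
8 dx 27.5 dy -18.7 dz -0.1 wz 0.139
9 dx 24.6 dy -22.4 dz -0.1 wz 0.139
10 dx 21.3 dy -25.6 dz -0.1 wz 0.139
11 dx 17.5 dy -28.3 dz -0.1 wz 0.139
12 dx 13.4 dy -30.4 dz -0.1 wz 0.139
```

Request:
servo_tool(
  steps=[
    {"claw": 1, "dx": 31, "dy": 12, "dz": 0, "wx": 0, "wy": 0, "wz": 0.139},
    {"claw": 1, "dx": 32, "dy": 8, "dz": 0, "wx": 0, "wy": 0, "wz": 0.139},
    {"claw": 1, "dx": 33, "dy": 3, "dz": 0, "wx": 0, "wy": 0, "wz": 0.139},
    {"claw": 1, "dx": 33, "dy": -1, "dz": 0, "wx": 0, "wy": 0, "wz": 0.139},
    {"claw": 1, "dx": 33, "dy": -6, "dz": 0, "wx": 0, "wy": 0, "wz": 0.139},
    {"claw": 1, "dx": 32, "dy": -10, "dz": 0, "wx": 0, "wy": 0, "wz": 0.139},
    {"claw": 1, "dx": 30, "dy": -15, "dz": 0, "wx": 0, "wy": 0, "wz": 0.139},
    {"claw": 1, "dx": 27, "dy": -19, "dz": 0, "wx": 0, "wy": 0, "wz": 0.139},
  ],
)

```text
time_s: 14.05
ee_pos: [0.5263, -0.0101, 0.4183]
orientation: [-2.974, -1.009, 0.005]
force: [0.7, -0.1, -0.4]
grip_width: 0.0855
grip_force: 0.0
```

Request:
servo_tool(
  steps=[
    {"claw": 1, "dx": 25, "dy": -22, "dz": 0, "wx": 0, "wy": 0, "wz": 0.139},
    {"claw": 1, "dx": 21, "dy": -26, "dz": 0, "wx": 0, "wy": 0, "wz": 0.139},
    {"claw": 1, "dx": 17, "dy": -28, "dz": 0, "wx": 0, "wy": 0, "wz": 0.139},
    {"claw": 1, "dx": 13, "dy": -30, "dz": 0, "wx": 0, "wy": 0, "wz": 0.139},
    {"claw": 1, "dx": 0, "dy": 0, "dz": 0, "wx": 0, "wy": 0, "wz": 0},
    {"claw": 1, "dx": 0, "dy": 0, "dz": 0, "wx": 0, "wy": 0, "wz": 0},
  ],
)

```text
time_s: 14.65
ee_pos: [0.5486, 0.119, 0.4184]
orientation: [3.136, 0.169, -0.005]
force: [0.2, -0.6, 0.2]
grip_width: 0.0852
grip_force: 0.0
```

```bash
python3 - <<'E'
from h import *
np.set_printoptions(precision=4,suppress=True)
s=monitor.state();print(s['time_s'],s['ee_pos'],yaw(s),s['joints'])
ci=vision.camera_info('wrist');im=vision.capture('wrist');save(im,'wrist8');pickle.dump(ci,open('ci8.pkl','wb'))
for n in('spot','probe','holder','hotplate','display','plate_back'): print(n,[(d['position'],round(d['conf'],2)) for d in vision.search_frame(n,'wrist')[:3]])
hs=cv2.cvtColor(im,cv2.COLOR_RGB2HSV)
for nm,lo,hi in(('or',(5,170,120),(16,255,255)),('ye',(22,150,60),(33,255,255)),('yebright',(22,150,170),(33,255,255)),('red',(0,180,120),(4,255,255))):
    m=cv2.inRange(hs,lo,hi);n,l,st,ce=cv2.connectedComponentsWithStats(m)
    for i in np.argsort(-st[1:,4])[:4]+1: print(nm,st[i],ce[i])
print(proj(ci,[[.4485,-.0338,.05],[.519,.259,.07],[.52,.266,.156]]))
E
```

```text
14.65 [0.5486 0.119  0.4184] 0.10746392032243893 [ 0.1926  0.1679  1.5509 -0.0004  1.4263  1.6559]
spot [([389.2, 194.8], 0.53), ([405.1, 213.4], 0.49)]
probe [([203.5, 155.3], 0.86)]
holder [([226.5, 145.0], 0.95)]
hotplate [([391.6, 197.4], 0.63)]
display [([207.3, 155.8], 0.97), ([101.8, 45.1], 0.47)]
plate_back [([389.7, 193.1], 0.92)]
or [   9   95   60   82 1293] [ 39.6543 138.1369]
or [ 64 263  37  61 602] [ 82.9186 291.8987]
or [ 46 155  30  74 480] [ 63.4396 192.6625]
or [ 21 173  24  90 415] [ 34.8096 214.3229]
ye [218 268  32  32 840] [232.5274 284.0417]
ye [183 144  39  30 707] [201.9703 158.843 ]
ye [243   0  53  54 521] [274.2265  23.8023]
ye [401 208  11  10  44] [405.8182 212.2045]
yebright [219 272  30  28 628] [231.9936 286.2484]
yebright [183 153  23  21 343] [194.1895 163.0962]
yebright [401 208  11  10  44] [405.8182 212.2045]
yebright [254   6   4   4  10] [255.6   7.5]
[[403.2518 215.3685]
 [221.0243 155.8993]
 [196.3777 166.827 ]]
```

```bash
python3 - <<'E'
from h import *
np.set_printoptions(precision=4,suppress=True)
ci=pickle.load(open('ci8.pkl','rb'));im=cv2.imread('pics/wrist8.png')[:,:,::-1]
hs=cv2.cvtColor(im,cv2.COLOR_RGB2HSV).astype(int)
sub=hs[200:226,392:420];print('hue/sat row',[tuple(x) for x in sub[13,::2]])
m=((sub[:,:,1]>90)&(sub[:,:,0]<30)).astype(np.uint8);ys,xs=np.nonzero(m);print('spot',xs.min()+392,xs.max()+392,ys.min()+200,ys.max()+200,len(xs))
u=((xs.min()+xs.max())/2+392,(ys.min()+ys.max())/2+200);print(u,atz(ci,u,.05))
m=cv2.inRange(hs.astype(np.uint8),(22,150,170),(33,255,255));m[:, :180]=0;m[:,212:]=0;m[:145]=0;m[180:]=0
r=cv2.minAreaRect(cv2.findNonZero(m));b=cv2.boxPoints(r);W=np.array([atz(ci,x,.156) for x in b]);print(b,W,W.mean(0))
e=np.diff(np.r_[W,W[:1]],axis=0);print(np.linalg.norm(e,axis=1),np.arctan2(e[:,1],e[:,0]))
# hotplate white mask
g=cv2.inRange(hs.astype(np.uint8),(0,0,150),(179,60,255));g[:, :290]=0;n,l,st,ce=cv2.connectedComponentsWithStats(g)
i=np.argmax(st[1:,4])+1;print(st[i]);r=cv2.minAreaRect(cv2.findNonZero((l==i).astype(np.uint8)));b=cv2.boxPoints(r);W=np.array([atz(ci,x,.042) for x in b]);print(b,W,W.mean(0))
e=np.diff(np.r_[W,W[:1]],axis=0);print(np.linalg.norm(e,axis=1),np.arctan2(e[:,1],e[:,0]))
E
python3 -c "
from h import *
s=monitor.state();rows(s['ee_pos'],yaw(s),[.52,.262,.33],.3,4)"
```

```text
hue/sat row [(np.int64(135), np.int64(4), np.int64(141)), (np.int64(150), np.int64(2), np.int64(140)), (np.int64(0), np.int64(0), np.int64(139)), (np.int64(165), np.int64(4), np.int64(140)), (np.int64(17), np.int64(126), np.int64(221)), (np.int64(23), np.int64(194), np.int64(255)), (np.int64(25), np.int64(25), np.int64(255)), (np.int64(0), np.int64(0), np.int64(255)), (np.int64(30), np.int64(2), np.int64(255)), (np.int64(23), np.int64(199), np.int64(255)), (np.int64(18), np.int64(149), np.int64(232)), (np.int64(130), np.int64(6), np.int64(138)), (np.int64(120), np.int64(6), np.int64(137)), (np.int64(130), np.int64(6), np.int64(137))]
spot 400 412 206 218 107
(np.float64(406.0), np.float64(212.0)) [ 0.4547 -0.0372  0.05  ]
[[182.0274 157.7397]
 [199.7808 151.0822]
 [206.3972 168.726 ]
 [188.6438 175.3836]] [[0.5295 0.2835 0.156 ]
 [0.5401 0.2619 0.156 ]
 [0.5189 0.2536 0.156 ]
 [0.508  0.2756 0.156 ]] [0.5242 0.2687 0.156 ]
[0.0241 0.0228 0.0245 0.0229] [-1.1153 -2.7691  2.0318  0.3559]
[ 316  129  157  134 5520]
[[313.9814 242.8382]
 [338.2573 127.5278]
 [473.2732 155.9523]
 [448.9973 271.2626]] [[ 0.3804  0.1056  0.042 ]
 [ 0.5764  0.089   0.042 ]
 [ 0.5556 -0.1275  0.042 ]
 [ 0.3517 -0.135   0.042 ]] [ 0.466 -0.017  0.042]
[0.1967 0.2175 0.204  0.2423] [-0.0847 -1.6667 -3.1051  1.452 ]
1 dx -3.5 dy -36.6 dz 22.6 wz -0.049
2 dx -1.7 dy -36.7 dz 22.6 wz -0.049
3 dx 0.1 dy -36.8 dz 22.6 wz -0.049
4 dx 1.9 dy -36.7 dz 22.6 wz -0.049
```

Request:
servo_tool(
  steps=[
    {"claw": 1, "dx": -3, "dy": -37, "dz": 22, "wx": 0, "wy": 0, "wz": -0.073},
    {"claw": 1, "dx": 0, "dy": -37, "dz": 22, "wx": 0, "wy": 0, "wz": -0.073},
    {"claw": 1, "dx": 3, "dy": -37, "dz": 22, "wx": 0, "wy": 0, "wz": -0.073},
    {"claw": 1, "dx": 5, "dy": -37, "dz": 22, "wx": 0, "wy": 0, "wz": -0.073},
    {"claw": 1, "dx": 0, "dy": 0, "dz": 0, "wx": 0, "wy": 0, "wz": 0},
    {"claw": 1, "dx": 0, "dy": 0, "dz": 0, "wx": 0, "wy": 0, "wz": 0},
  ],
)

```text
time_s: 15.6
ee_pos: [0.5224, 0.2651, 0.3319]
orientation: [3.079, 0.619, -0.001]
force: [0.2, -0.2, 0.2]
grip_width: 0.0856
grip_force: 0.0
```

```bash
python3 - <<'E'
from h import *
np.set_printoptions(precision=4,suppress=True)
s=monitor.state();print(s['time_s'],s['ee_pos'],yaw(s),s['joints'])
ci=vision.camera_info('wrist');im=vision.capture('wrist');pickle.dump(ci,open('ci9.pkl','wb'));save(im,'wrist9')
u8=[b for b in [(182.03,157.74),(199.78,151.08),(206.4,168.73),(188.64,175.38)]]
hs=cv2.cvtColor(im,cv2.COLOR_RGB2HSV)
m=cv2.inRange(hs,(22,150,170),(33,255,255));n,l,st,ce=cv2.connectedComponentsWithStats(m)
p=proj(ci,[.524,.269,.156])[0];print('pred',p)
for i in range(1,n):
    if st[i,4]>80: print(st[i],ce[i])
i=min((i for i in range(1,n) if st[i,4]>80),key=lambda i:np.hypot(*(ce[i]-p)))
r=cv2.minAreaRect(cv2.findNonZero((l==i).astype(np.uint8)));b=cv2.boxPoints(r);W=np.array([atz(ci,x,.156) for x in b]);print(W,W.mean(0))
e=np.diff(np.r_[W,W[:1]],axis=0);print(np.linalg.norm(e,axis=1),np.arctan2(e[:,1],e[:,0]))
c8=pickle.load(open('ci8.pkl','rb'));print('tri',tri([(c8,np.mean(u8,0)),(ci,b.mean(0))]))
m=cv2.inRange(hs,(5,90,190),(30,255,255))
x,y=map(int,np.clip(p,60,580));y=min(y,340)
W=np.zeros((600,800,3),np.uint8);W[:,:400]=cv2.resize(im[max(0,y-60):max(0,y-60)+120,x-40:x+40],(400,600),interpolation=2)
W[:250,400:]=cv2.resize(im,(400,250));i8=cv2.imread('pics/wrist8.png')[:,:,::-1];W[250:550,400:]=cv2.resize(i8[110:290,290:530],(400,300));save(W,'probe10')
E
```

```text
15.6 [0.5224 0.2651 0.3319] 0.39679852075643157 [ 0.4494  0.2665  1.6165 -0.0003  1.2596  1.6235]
pred [314.3407 170.3204]
[510  52  14  26  98] [516.9694  64.2041]
[302 159  18  22 344] [309.593  169.9942]
[249 286  32  35 813] [264.2743 304.0062]
[[0.5297 0.2843 0.156 ]
 [0.536  0.2691 0.156 ]
 [0.5168 0.261  0.156 ]
 [0.5103 0.2765 0.156 ]] [0.5232 0.2727 0.156 ]
[0.0164 0.0209 0.0167 0.0209] [-1.1739 -2.7423  1.9677  0.3845]
tri [0.5216 0.2721 0.1461]
```

View pics/probe10.png

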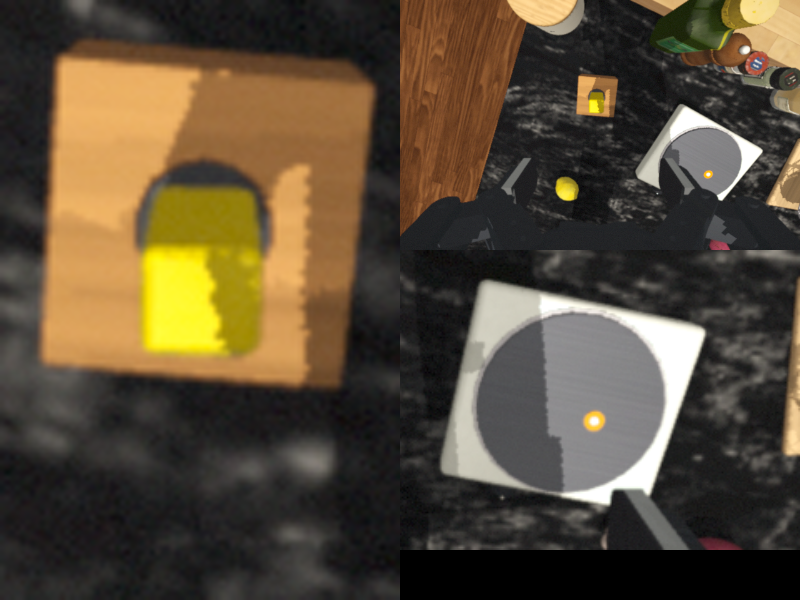

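The enlarged crop shows the yellow handle's top face spanning crop (142–262, 245–355), i.e. centred at (314.4,170) and square to the tool. Both views agree on it at (0.524, 0.269) and height 0.156, and it is the only thermometer. The orange spot with its white centre is clear on the plate. I'm going down to grasp.

Request:
servo_tool(
  steps=[
    {"claw": 1, "dx": 3, "dy": -3, "dz": 40, "wx": 0, "wy": 0, "wz": 0.01},
    {"claw": 1, "dx": 0, "dy": 0, "dz": 40, "wx": 0, "wy": 0, "wz": 0},
    {"claw": 1, "dx": 0, "dy": 0, "dz": 40, "wx": 0, "wy": 0, "wz": 0},
    {"claw": 1, "dx": 0, "dy": 0, "dz": 40, "wx": 0, "wy": 0, "wz": 0},
    {"claw": 1, "dx": 0, "dy": 0, "dz": 40, "wx": 0, "wy": 0, "wz": 0},
    {"claw": 1, "dx": 0, "dy": 0, "dz": 33, "wx": 0, "wy": 0, "wz": 0},
    {"claw": 1, "dx": 0, "dy": 0, "dz": 0, "wx": 0, "wy": 0, "wz": 0},
    {"claw": 0, "dx": 0, "dy": 0, "dz": 0, "wx": 0, "wy": 0, "wz": 0},
  ],
  newtons=60,
)

```text
time_s: 16.45
ee_pos: [0.5254, 0.2682, 0.1004]
orientation: [-3.084, -0.6, -0.001]
force: [-0.5, -0.3, 1.3]
grip_width: 0.0728
grip_force: 0.0
```

Request:
servo_tool(
  steps=[
    {"claw": -1, "dx": 0, "dy": 0, "dz": 0, "wx": 0, "wy": 0, "wz": 0},
    {"claw": -1, "dx": 0, "dy": 0, "dz": 0, "wx": 0, "wy": 0, "wz": 0},
    {"claw": -1, "dx": 0, "dy": 0, "dz": 0, "wx": 0, "wy": 0, "wz": 0},
    {"claw": -1, "dx": 0, "dy": 0, "dz": 0, "wx": 0, "wy": 0, "wz": 0},
    {"claw": -1, "dx": 0, "dy": 0, "dz": 0, "wx": 0, "wy": 0, "wz": 0},
  ],
  newtons=60,
)

```text
time_s: 16.95
ee_pos: [0.5252, 0.2691, 0.101]
orientation: [-3.083, -0.603, -0.004]
force: [-0.9, -1.7, 6.2]
grip_width: 0.0233
grip_force: 58.7
```

Request:
servo_tool(
  steps=[
    {"claw": -1, "dx": 0, "dy": 0, "dz": -10, "wx": 0, "wy": 0, "wz": 0},
    {"claw": -1, "dx": 0, "dy": 0, "dz": -25, "wx": 0, "wy": 0, "wz": 0},
    {"claw": -1, "dx": 0, "dy": 0, "dz": -40, "wx": 0, "wy": 0, "wz": 0},
    {"claw": -1, "dx": 0, "dy": 0, "dz": -35, "wx": 0, "wy": 0, "wz": 0},
    {"claw": -1, "dx": 0, "dy": 0, "dz": 0, "wx": 0, "wy": 0, "wz": 0},
  ],
)

```text
time_s: 17.45
ee_pos: [0.5271, 0.2703, 0.2153]
orientation: [-3.081, -0.602, -0.015]
force: [0.2, 1.1, -1.1]
grip_width: 0.023
grip_force: 58.8
```

```bash
python3 - <<'E'
from h import *
np.set_printoptions(precision=4,suppress=True)
im=cv2.imread('pics/wrist9.png')[:,:,::-1];ci=pickle.load(open('ci9.pkl','rb'));c8=pickle.load(open('ci8.pkl','rb'))
hs=cv2.cvtColor(im,cv2.COLOR_RGB2HSV)
sub=hs[262:294,477:509];m=(sub[:,:,1]>90)&(sub[:,:,0]<30);ys,xs=np.nonzero(m)
u=((xs.min()+xs.max())/2+477,(ys.min()+ys.max())/2+262);print(u,xs.ptp() if hasattr(xs,'ptp') else np.ptp(xs),np.ptp(ys),atz(ci,u,.05),tri([(c8,(406,212)),(ci,u)]))
c2=vision.camera_info('scene')
s=monitor.state();print(s['time_s'],s['ee_pos'],yaw(s),s['force'],s['grip_width'])
print('plan');rows(s['ee_pos'],yaw(s),[.456,-.037,.20],-.095,8)
# hotplate yaw from view8 edges: composite px -> wrist8
k=lambda x,y:(290+(x-400)*.6,110+(y-250)*.6)
P=[atz(c8,k(*q),.042) for q in[(484,280),(703,327),(652,505),(441,470)]]
for a,b in((0,1),(1,2),(3,0)): d=P[b]-P[a];print(np.linalg.norm(d),np.arctan2(d[1],d[0]))
c=np.array([atz(c8,k(*q),.05) for q in[(570,310),(570,491),(476,402),(665,402)]]);print(c)
E
```

```text
(np.float64(493.0), np.float64(278.5)) 14 13 [ 0.4548 -0.0378  0.05  ] [ 0.4552 -0.0367  0.0514]
17.45 [0.5271 0.2703 0.2153] 0.38592762974873396 [ 0.2412  1.1156 -1.1373] 0.02304975960317306
plan
1 dx -22.7 dy 32.2 dz 1.9 wz 0.060
2 dx -20.7 dy 33.5 dz 1.9 wz 0.060
3 dx -18.7 dy 34.7 dz 1.9 wz 0.060
4 dx -16.5 dy 35.8 dz 1.9 wz 0.060
5 dx -14.4 dy 36.7 dz 1.9 wz 0.060
6 dx -12.1 dy 37.5 dz 1.9 wz 0.060
7 dx -9.8 dy 38.2 dz 1.9 wz 0.060
8 dx -7.5 dy 38.7 dz 1.9 wz 0.060
0.21196640788048915 -1.6705680503361457
0.1890198691638519 3.1024846294678716
0.194918062563481 -0.09823259622668622
[[ 0.5583  0.0041  0.05  ]
 [ 0.3767 -0.0278  0.05  ]
 [ 0.4608  0.079   0.05  ]
 [ 0.4804 -0.1026  0.05  ]]
```

Request:
servo_tool(
  steps=[
    {"claw": -1, "dx": -23, "dy": 32, "dz": 2, "wx": 0, "wy": 0, "wz": 0.06},
    {"claw": -1, "dx": -21, "dy": 33, "dz": 2, "wx": 0, "wy": 0, "wz": 0.06},
    {"claw": -1, "dx": -19, "dy": 35, "dz": 2, "wx": 0, "wy": 0, "wz": 0.06},
    {"claw": -1, "dx": -16, "dy": 36, "dz": 2, "wx": 0, "wy": 0, "wz": 0.06},
    {"claw": -1, "dx": -14, "dy": 37, "dz": 2, "wx": 0, "wy": 0, "wz": 0.06},
    {"claw": -1, "dx": -12, "dy": 38, "dz": 2, "wx": 0, "wy": 0, "wz": 0.06},
    {"claw": -1, "dx": -10, "dy": 38, "dz": 2, "wx": 0, "wy": 0, "wz": 0.06},
    {"claw": -1, "dx": -8, "dy": 39, "dz": 2, "wx": 0, "wy": 0, "wz": 0.062},
  ],
)

```text
time_s: 18.25
ee_pos: [0.4517, -0.0405, 0.1932]
orientation: [-3.138, 0.154, 0.001]
force: [0.2, -0.4, -0.3]
grip_width: 0.0231
grip_force: 59.0
```

Request:
servo_tool(
  steps=[
    {"claw": -1, "dx": 0, "dy": 0, "dz": 0, "wx": 0, "wy": 0, "wz": 0},
    {"claw": -1, "dx": 0, "dy": 0, "dz": 30, "wx": 0, "wy": 0, "wz": 0},
    {"claw": -1, "dx": 0, "dy": 0, "dz": 10, "wx": 0, "wy": 0, "wz": 0},
    {"claw": -1, "dx": 0, "dy": 0, "dz": 0, "wx": 0, "wy": 0, "wz": 0},
    {"claw": -1, "dx": 0, "dy": 0, "dz": 0, "wx": 0, "wy": 0, "wz": 0},
  ],
)

```text
time_s: 18.75
ee_pos: [0.4528, -0.0387, 0.1535]
orientation: [-3.138, 0.149, 0.001]
force: [0.0, -0.6, -0.4]
grip_width: 0.0233
grip_force: 59.4
```

```bash
python3 - <<'E'
from h import *
np.set_printoptions(precision=4,suppress=True)
s=monitor.state();print(s['time_s'],s['ee_pos'],yaw(s),R.from_rotvec(s['orientation']).as_matrix()[:,2],s['force'])
T=tcpT(s['ee_pos'],s['orientation'])
for c in('wrist','scene'):
    ci=vision.camera_info(c);im=vision.capture(c);save(im,c+'11');pickle.dump(ci,open(c+'11.pkl','wb'))
    for n in('spot','tip_face','probe','display'): print(c,n,[(d['position'],round(d['conf'],2)) for d in vision.search_frame(n,c)[:2]])
    print(proj(ci,[[.455,-.0373,.05],(T@[-.001,0,.087,1])[:3],(T@[-.001,0,.087-.059,1])[:3],(T@[-.001,0,.087-.142,1])[:3],(T@[-.013,0,.087-.125,1])[:3]]))
    if c=='scene':
        hs=cv2.cvtColor(im,cv2.COLOR_RGB2HSV);sub=hs[185:245,285:335]
        m=cv2.inRange(sub,(3,100,100),(33,255,255));n,l,st,ce=cv2.connectedComponentsWithStats(m)
        for i in range(1,n): print(st[i],ce[i]+[285,185])
    else:
        hs=cv2.cvtColor(im,cv2.COLOR_RGB2HSV);m=cv2.inRange(hs,(3,100,80),(33,255,255));n,l,st,ce=cv2.connectedComponentsWithStats(m)
        for i in range(1,n):
            if st[i,4]>15 and 230<ce[i][0]<410: print(st[i],ce[i])
E
```

```text
18.75 [ 0.4528 -0.0387  0.1535] -0.09512793747261948 [-0.0006  0.0001 -1.    ] [ 0.0127 -0.6453 -0.3883]
wrist spot [([315.0, 190.0], 0.62), ([319.3, 288.3], 0.27)]
wrist tip_face [([317.0, 200.2], 0.56)]
wrist probe [([314.8, 288.3], 0.82)]
wrist display [([316.7, 289.1], 0.82)]
[[315.3956 191.3209]
 [317.52   201.7604]
 [317.8775 234.3562]
 [319.0321 339.6465]
 [318.601  334.4431]]
[303 179  27  28 493] [315.7972 191.931 ]
[ 279  221   75  139 8588] [316.3458 294.7216]
scene spot []
scene tip_face [([267.3, 202.9], 0.45)]
scene probe [([319.1, 200.3], 0.45)]
scene display []
[[317.9297 223.0235]
 [318.7674 219.2648]
 [319.0379 204.4865]
 [319.4326 182.9181]
 [320.8244 188.7265]]
[  0   0  27  21 262] [296.7824 194.0458]
[33  0  5  2  8] [319.625 185.375]
[30  9  9 12 79] [319.0506 199.5696]
[31 36  5  4 16] [317.9375 222.8125]
```

```bash
python3 - <<'E'
import cv2
im=cv2.imread('pics/wrist11.png')[:,:,::-1];hs=cv2.cvtColor(im,cv2.COLOR_RGB2HSV)
print('col317'); print([(r,)+tuple(int(v) for v in hs[r,317]) for r in range(176,232,2)])
for r in (192,198,204,210,216,226): print(r,[(c,)+tuple(int(v) for v in hs[r,c]) for c in range(300,336,2)])
E
```

```text
col317
[(176, 135, 9, 56), (178, 13, 29, 61), (180, 14, 215, 160), (182, 16, 245, 173), (184, 16, 255, 172), (186, 14, 207, 171), (188, 15, 50, 133), (190, 18, 24, 127), (192, 22, 31, 124), (194, 12, 87, 109), (196, 10, 161, 114), (198, 12, 162, 113), (200, 11, 146, 105), (202, 10, 21, 74), (204, 0, 15, 70), (206, 90, 22, 23), (208, 138, 53, 24), (210, 105, 204, 10), (212, 135, 51, 20), (214, 175, 90, 17), (216, 165, 49, 21), (218, 120, 15, 17), (220, 24, 162, 44), (222, 25, 252, 99), (224, 25, 223, 102), (226, 25, 233, 102), (228, 25, 255, 99), (230, 25, 252, 100)]
192 [(300, 75, 12, 41), (302, 8, 126, 71), (304, 15, 255, 127), (306, 14, 236, 131), (308, 14, 243, 131), (310, 11, 132, 131), (312, 21, 28, 127), (314, 20, 30, 129), (316, 18, 26, 127), (318, 19, 29, 125), (320, 15, 55, 129), (322, 14, 218, 131), (324, 15, 244, 136), (326, 14, 232, 155), (328, 14, 217, 156), (330, 160, 14, 56), (332, 128, 18, 56), (334, 130, 14, 55)]
198 [(300, 90, 22, 35), (302, 113, 24, 42), (304, 10, 161, 87), (306, 15, 241, 130), (308, 14, 223, 120), (310, 12, 171, 109), (312, 11, 160, 113), (314, 11
[... 961 characters left out ...]
, 16), (304, 96, 58, 22), (306, 150, 39, 13), (308, 60, 13, 20), (310, 120, 49, 21), (312, 10, 48, 16), (314, 120, 43, 18), (316, 90, 48, 16), (318, 113, 60, 17), (320, 160, 45, 17), (322, 90, 43, 12), (324, 110, 43, 18), (326, 101, 227, 9), (328, 160, 43, 18), (330, 140, 40, 19), (332, 105, 64, 16), (334, 170, 40, 19)]
226 [(300, 25, 214, 100), (302, 25, 242, 100), (304, 25, 247, 99), (306, 25, 255, 99), (308, 25, 255, 101), (310, 25, 245, 99), (312, 24, 228, 103), (314, 25, 240, 101), (316, 25, 232, 101), (318, 25, 220, 102), (320, 25, 228, 102), (322, 25, 232, 101), (324, 25, 255, 99), (326, 25, 235, 102), (328, 25, 235, 102), (330, 25, 245, 100), (332, 24, 218, 102), (334, 25, 255, 101)]
```

```bash
python3 - <<'E'
from h import *
np.set_printoptions(precision=4,suppress=True)
ci=pickle.load(open('wrist11.pkl','rb'));s=monitor.state();T=tcpT(s['ee_pos'],s['orientation'])
for off in(-.003,-.001,.001): print(off,proj(ci,[(T@[off+.007,0,.087-h,1])[:3] for h in(0,.016)]),proj(ci,[(T@[off,y,.087-.002,1])[:3] for y in(-.007,.007)]))
print('spot',atz(ci,(316,192),.05),s['time_s'],s['ee_pos'])
E
```

```text
-0.003 [[318.2874 195.0067]
 [318.4186 201.8392]] [[308.5415 205.1157]
 [328.0064 205.1398]]
-0.001 [[318.2956 192.3356]
 [318.4277 199.0027]] [[308.5261 202.4703]
 [328.0382 202.4945]]
0.001 [[318.3039 189.6515]
 [318.4369 196.1515]] [[308.5107 199.8121]
 [328.0701 199.8363]]
spot [ 0.4544 -0.0377  0.05  ] 19.25 [ 0.4528 -0.0392  0.1535]
```

Request:
servo_tool(
  steps=[
    {"claw": -1, "dx": 3.5, "dy": -0.5, "dz": 0, "wx": 0, "wy": 0, "wz": 0.004},
    {"claw": -1, "dx": 0, "dy": 0, "dz": 6, "wx": 0, "wy": 0, "wz": 0},
    {"claw": -1, "dx": 0, "dy": 0, "dz": 5, "wx": 0, "wy": 0, "wz": 0},
    {"claw": -1, "dx": 0, "dy": 0, "dz": 0, "wx": 0, "wy": 0, "wz": 0},
    {"claw": -1, "dx": 0, "dy": 0, "dz": 0, "wx": 0, "wy": 0, "wz": 0},
  ],
)

```text
time_s: 19.75
ee_pos: [0.4559, -0.039, 0.1419]
orientation: [-3.138, 0.157, 0.002]
force: [-0.5, -0.7, -1.0]
grip_width: 0.0235
grip_force: 59.4
```

```bash
python3 - <<'E'
from h import *
np.set_printoptions(precision=4,suppress=True)
ci=vision.camera_info('wrist');im=vision.capture('wrist');F=[];
for i in range(5): F.append(monitor.state()['force'][2]); vision.capture('wrist')
s=monitor.state();print(s['time_s'],s['ee_pos'],yaw(s),np.mean(F),F)
hs=cv2.cvtColor(im,cv2.COLOR_RGB2HSV)
u=proj(ci,[.4545,-.0377,.05])[0].round().astype(int);print('spot pred',u)
print([(r,)+tuple(int(v) for v in hs[r,u[0]]) for r in range(u[1]-16,u[1]+16)])
for d in(-4,0,8,10,12): print(u[1]+d,[(c,)+tuple(int(v) for v in hs[u[1]+d,c]) for c in range(u[0]-16,u[0]+17,1)])
T=tcpT(s['ee_pos'],s['orientation']);print(proj(ci,[(T@[-.0019+.007,-.0008,.087,1])[:3],(T@[-.0019,-.0008-.007,.087,1])[:3],(T@[-.0019,-.0008+.007,.087,1])[:3]]))
E
```

```text
20.05 [ 0.4563 -0.0391  0.1425] -0.10017261024590474 -1.091519639107768 [np.float64(-1.6478380756338271), np.float64(-1.4198294548627877), np.float64(-0.6589734862774297), np.float64(-0.5853044635727541), np.float64(-1.145652715192042)]
spot pred [316 200]
[(184, 105, 9, 57), (185, 90, 4, 57), (186, 9, 28, 63), (187, 12, 163, 102), (188, 15, 236, 123), (189, 15, 255, 127), (190, 15, 249, 127), (191, 15, 249, 127), (192, 14, 229, 128), (193, 14, 251, 123), (194, 13, 196, 108), (195, 12, 170, 108), (196, 12, 163, 111), (197, 11, 168, 108), (198, 11, 160, 110), (199, 11, 168, 109), (200, 11, 141, 101), (201, 8, 61, 83), (202, 12, 17, 73), (203, 12, 18, 71), (204, 15, 14, 72), (205, 150, 16, 48), (206, 138, 43, 30), (207, 34, 146, 14), (208, 135, 28, 18), (209, 60, 38, 20), (210, 174, 67, 19), (211, 95, 153, 10), (212, 0, 0, 12), (213, 98, 97, 21), (214, 140, 191, 4), (215, 60, 45, 17)]
196 [(300, 68, 25, 41), (301, 170, 20, 39), (302, 6, 107, 67), (303, 13, 200, 107), (304, 15, 253, 125), (305, 14, 237, 127), (306, 14, 237, 128), (307, 14, 245, 128), (308, 15, 251, 127), (309, 15, 231, 
[... 2483 characters left out ...]
, 80, 16), (301, 54, 91, 14), (302, 110, 43, 18), (303, 133, 119, 15), (304, 150, 64, 16), (305, 124, 112, 16), (306, 45, 93, 11), (307, 30, 78, 13), (308, 125, 77, 20), (309, 113, 60, 17), (310, 113, 44, 23), (311, 42, 80, 16), (312, 12, 98, 13), (313, 144, 85, 15), (314, 105, 51, 20), (315, 107, 112, 16), (316, 0, 0, 12), (317, 120, 14, 18), (318, 120, 38, 20), (319, 75, 60, 17), (320, 140, 70, 11), (321, 90, 43, 12), (322, 6, 80, 16), (323, 0, 14, 18), (324, 165, 26, 20), (325, 30, 27, 19), (326, 115, 85, 18), (327, 75, 85, 18), (328, 87, 135, 17), (329, 126, 75, 17), (330, 150, 36, 14), (331, 68, 57, 18), (332, 160, 40, 19)]
[[316.3937 193.1959]
 [306.6991 202.4926]
 [326.0845 202.4957]]
```

Request:
servo_tool(
  steps=[
    {"claw": -1, "dx": 0.4, "dy": -0.5, "dz": 0, "wx": 0, "wy": 0, "wz": 0},
    {"claw": -1, "dx": 0, "dy": 0, "dz": 4, "wx": 0, "wy": 0, "wz": 0},
    {"claw": -1, "dx": 0, "dy": 0, "dz": 4, "wx": 0, "wy": 0, "wz": 0},
    {"claw": -1, "dx": 0, "dy": 0, "dz": 4, "wx": 0, "wy": 0, "wz": 0},
    {"claw": -1, "dx": 0, "dy": 0, "dz": 0, "wx": 0, "wy": 0, "wz": 0},
    {"claw": -1, "dx": 0, "dy": 0, "dz": 0, "wx": 0, "wy": 0, "wz": 0},
  ],
)

```text
time_s: 20.65
ee_pos: [0.4569, -0.0386, 0.1303]
orientation: [-3.138, 0.157, -0.0]
force: [0.6, 0.3, 0.7]
grip_width: 0.0235
grip_force: 59.6
```

```bash
python3 - <<'E'
from h import *
np.set_printoptions(precision=4,suppress=True)
ci=vision.camera_info('wrist');im=vision.capture('wrist');F=[];P=[]
for i in range(16):
    s=monitor.state();F.append(s['force']);P.append(s['ee_pos']);vision.capture('wrist')
print(s['time_s'],np.mean(P,0),yaw(s),np.mean(F,0),np.std(F,0)/4,s['grip_width'],R.from_rotvec(s['orientation']).as_matrix()[:,2])
hs=cv2.cvtColor(im,cv2.COLOR_RGB2HSV)
u=proj(ci,[.4545,-.0377,.05])[0].round().astype(int);print('spot pred',u)
print([(r,)+tuple(int(v) for v in hs[r,u[0]]) for r in range(u[1]-16,u[1]+4)])
for d in(0,): print(u[1]+d,[(c,)+tuple(int(v) for v in hs[u[1]+d,c]) for c in range(u[0]-16,u[0]+17,1)])
vision.capture('scene');print([(n,vision.search_frame(n,'scene')[:2]) for n in('display','basket')])
E
```

```text
21.45 [ 0.4568 -0.0386  0.1304] -0.10019302547743639 [0.8365 0.0516 1.6684] [0.1223 0.1121 0.1662] 0.023328364582588437 [ 0.0002  0.     -1.    ]
spot pred [317 207]
[(191, 75, 13, 40), (192, 4, 39, 46), (193, 13, 196, 91), (194, 14, 240, 118), (195, 14, 255, 122), (196, 13, 218, 118), (197, 12, 203, 98), (198, 12, 168, 105), (199, 11, 170, 105), (200, 12, 158, 108), (201, 10, 163, 108), (202, 10, 153, 107), (203, 8, 84, 85), (204, 13, 26, 69), (205, 8, 22, 46), (206, 12, 53, 24), (207, 0, 70, 11), (208, 130, 55, 14), (209, 0, 15, 17), (210, 90, 255, 2)]
207 [(301, 8, 60, 47), (302, 13, 187, 83), (303, 13, 226, 115), (304, 13, 215, 115), (305, 14, 240, 99), (306, 13, 230, 83), (307, 13, 188, 65), (308, 7, 153, 55), (309, 9, 139, 44), (310, 4, 112, 32), (311, 4, 85, 24), (312, 30, 20, 25), (313, 60, 49, 21), (314, 143, 170, 12), (315, 0, 34, 15), (316, 75, 28, 18), (317, 0, 70, 11), (318, 102, 71, 18), (319, 150, 15, 17), (320, 15, 51, 20), (321, 0, 12, 21), (322, 5, 57, 27), (323, 11, 158, 34), (324, 9, 170, 48), (325, 11, 162, 60), (326, 10, 162, 66), (327, 12, 209, 83), (328, 15, 245, 100), (329, 14, 238, 106), (330, 12, 203, 102), (331, 6, 77, 50), (332, 138, 33, 39), (333, 60, 21, 37)]
[('display', [{'position': [319.4, 207.1], 'conf': 0.73}]), ('basket', [{'position': [443.9, 234.6], 'conf': 0.96}, {'position': [307.0, 232.7], 'conf': 0.23}])]
```

```bash
python3 - <<'E'
from h import *
np.set_printoptions(precision=1,suppress=True)
ci=pickle.load(open('ci7.pkl','rb'));im=cv2.imread('pics/wrist7.png');q=np.array([.5315,-.3017,.2011])
for z in(.211,.157): print(z,proj(ci,place(q,[[-.045,y,z] for y in(.056,.022,-.022,-.056)])).tolist())
g=im.max(2).astype(int)
for r in range(140,256,3): print(r,g[r,308:324:3].tolist(),end=' ')
E
```

```text
0.211 [[315.50618712871994, 150.1658409144112], [315.5243918558115, 181.0186792137393], [315.5465461234694, 218.56508319225284], [315.5626703981384, 245.89203165768646]]
0.157 [[315.5295267529197, 143.17761367315745], [315.54492729484565, 170.3748554799609], [315.5638118018139, 203.7247534831232], [315.57765591239763, 228.17334918564887]]
140 [230, 255, 194, 188, 174, 255] 143 [232, 239, 196, 187, 168, 255] 146 [231, 255, 198, 196, 171, 254] 149 [231, 254, 191, 217, 189, 255] 152 [231, 240, 55, 73, 47, 250] 155 [231, 235, 52, 70, 46, 249] 158 [230, 236, 55, 71, 52, 249] 161 [228, 208, 60, 80, 55, 219] 164 [228, 206, 58, 79, 54, 221] 167 [227, 233, 58, 78, 63, 249] 170 [229, 233, 61, 76, 66, 248] 173 [226, 233, 60, 71, 65, 247] 176 [225, 230, 60, 68, 64, 247] 179 [224, 223, 55, 65, 76, 249] 182 [225, 247, 200, 189, 196, 249] 185 [224, 239, 218, 218, 216, 248] 188 [222, 248, 216, 213, 218, 248] 191 [222, 250, 218, 211, 218, 247] 194 [222, 248, 218, 212, 219, 246] 197 [191, 214, 220, 212, 194, 241] 200 [192, 228, 218, 212, 171, 207] 203 [191, 225, 225, 218, 156, 228] 206 [55, 72, 218, 210, 73, 83] 209 [51, 65, 215, 203, 69, 69] 212 [111, 102, 216, 202, 98, 123] 215 [64, 87, 215, 202, 148, 107] 218 [45, 70, 210, 217, 71, 71] 221 [161, 70, 70, 72, 66, 163] 224 [231, 148, 63, 60, 106, 202] 227 [40, 47, 64, 62, 43, 56] 230 [39, 45, 62, 59, 38, 32] 233 [50, 47, 63, 54, 32, 32] 236 [37, 45, 59, 55, 31, 35] 239 [41, 46, 61, 57, 33, 38] 242 [39, 49, 62, 55, 34, 36] 245 [37, 52, 62, 54, 35, 36] 248 [39, 116, 221, 191, 37, 36] 251 [60, 102, 206, 168, 54, 45] 254 [65, 87, 91, 58, 48, 48]
```

The sleeves sit at rows 151–181 and 220–247, just where a handle hanging in the trough should show them (z = 0.211). The plunger force is about 2.8 N, which is half way in. I'm handing in.

```bash
python3 -c "
from rig import ctrl
print(ctrl.job_done())"
```

```text
the job is handed in; nothing more can be done
None
```

The basket hangs by its handle's peak in the hook's trough, and the thermometer is held upright on the middle of the orange spot with its display to the front, the tip pressed about half way in (about 2.8 N measured). The job was handed in at about 21.6 s of robot time; `job_done` returned no verdict.

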